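# Cure lacquered blocks on a hand-turned turntable

## Task

Cure the lacquered beech blocks on the turntable: first nudge the round carrier plate until its centre hole drops over the wheel's pin and it lies flat, then set every block that is there flat on the carrier, none stacked, leaning or overhanging its edge by half, without turning the wheel away from its white index pointer. Then take the red crank knob and turn the wheel steadily anticlockwise (seen from above) through one full turn, until the knob is back at the pointer, so that each side of the blocks passes the lamp. Finally put all the blocks flat on the floor of the blue tray, leaving the carrier on its pin, the wheel at the pointer and the other things on the counter undisturbed.

Things in the scene. Friction and masses are not known exactly. Their poses are not given: they have to be found in the camera images.
- turntable: fixed base of the turntable, grey, 196 dia; origin at the centre of its underside on the counter, on the wheel's axis; its +x axis points along the white index pointer (tip 152 mm from the axis, 31 mm high), where the knob stands at the start
- wheel (a joint): angle of the dark steel wheel about its vertical axis, rad, anticlockwise from above positive; 0 at the start with the knob at the pointer, one full turn is 6.283; stops at -0.35 and 6.9; it stays where it is left (friction 0.15 N m). The wheel is a disc 260 dia, its top 32 mm above the counter
- wheel_pin (a point): foot of the brass pin at the wheel's centre, at the height of the wheel's top face; z up. The pin is 12 dia, 7 tall, with a chamfered top
- knob_mid (a point): middle of the red crank knob: an upright cylinder 20 dia, 30 tall (76 to 106 mm above the counter), free to spin on its thin stem, which stands on the wheel 115 mm from the axis. The knob's foot is 8 mm above the top of a block standing on the carrier
- carrier: loose round aluminium carrier plate, 150 dia, 8 thick, 120 g, with a 16 mm centre hole; too wide to grip. Origin at the centre of its underside, z up. At the start it rests off centre, propped on the pin's top, its hole 16 to 31 mm from the pin and shifted away from the knob, its low rim there lying on the wheel
- block_a: beech block, 34 (x) x 56 (y) x 28 mm tall, 60 g, freshly lacquered; origin at the centre of its underside, z up. It may lie on any face; upright at the start. Grip it across the 34 mm (or 28 mm if it has fallen on its side). Some of the three blocks may be absent
- block_b: beech block, 34 (x) x 56 (y) x 28 mm tall, 60 g, freshly lacquered; origin at the centre of its underside, z up. It may lie on any face; upright at the start. Grip it across the 34 mm (or 28 mm if it has fallen on its side). Some of the three blocks may be absent
- block_c: beech block, 34 (x) x 56 (y) x 28 mm tall, 60 g, freshly lacquered; origin at the centre of its underside, z up. It may lie on any face; upright at the start. Grip it across the 34 mm (or 28 mm if it has fallen on its side). Some of the three blocks may be absent
- tray: fixed blue open tray, 125 (x) x 240 (y) outside, on a grey plinth; its walls are 5 thick, their rim 50 above the counter, and its inner floor 31 above the counter; origin at the centre of its underside
- uv_lamp: fixed black lamp behind the turntable on a stem, its head 150 wide (y), from 105 to 165 mm high; origin under its stem
- aerosol_1: white aerosol can 54 dia x 181 mm, a bystander; origin at the centre of its underside
- jar: glass jar 82 dia x 177 mm, a bystander; origin at the centre of its underside
- mug: white mug 83x115x86 mm, a bystander; origin at the centre of its underside
- glue_bottle: small superglue bottle 29 dia x 90 (yellow cap) mm, a bystander; origin at the centre of its underside
- tape: roll of cream masking tape 85 dia x 25 mm, a bystander; origin at the centre of its underside
- tin: small wax tin 58 dia x 26 mm, a bystander; origin at the centre of its underside
- yellow_tub: yellow tub 59 dia x 88 mm, a bystander; origin at the centre of its underside
Not all that is in view belongs to the job. There is more than one size of the carrier; the job needs the larger.

How it is judged:
By the outcome, as a careful person would: the job done as asked, in the order asked, and still so for the second after the job is handed in, with the robot touching nothing.
Of block_a, block_b, block_c only 2 to 3 are there at a start; the rules pass over those that are not, and their reading is None.
At some moment in a run one of block_a, block_b, block_c may be knocked a few centimetres aside while the robot is not near it.
Once in a run the grip may slacken for a moment while it holds something.
It also fails if it takes over 210 s, if anything falls off the work surface, if the arm or the gripper's body presses on something with over 40 N, if the wrist force passes 120 N, or if a joint passes its speed limit or range.

## Robot

A 7-joint arm with a two-finger parallel gripper is mounted at the origin on a cart in front of the work surface, level with it; the furniture and walls round the work are solid. World frame = base frame: x ahead of the robot, y to its left, z up, the work surface at z = 0. Lengths are in m, angles in rad, forces in N, time in s.
With the tool pointing down it reaches from about 0.425 to 0.8 m from the base axis. Payload 8.3 kg.
Tool frame: the origin (TCP) lies midway between the tips of the shut fingers; the grasp point (between the pads) lies 19 mm behind it (arm.grip_depth is the distance from the TCP to the grasp point, in m); z points along the fingers, y is the line along which they close (so a half turn about z gives the same grasp; the last joint's range is limited). The gripper opens to 85 mm and grips with 20 to 120 N. Pads are 22 mm wide; open, the fingers measure 114 mm over their backs; the gripper's body (76 mm by 85 mm) begins 54 mm behind the grasp point. The pads swing forward as they close: fully open they stand 13 mm farther back than shut.
Start: joints at [1.25, 0.383, 0.016, 1.37, -0.006, 1.388, -0.046], TCP at [0.159, -0.604, 0.231] pointing down, gripper open.
Joint ranges: [-2.95, 2.95], [-0.25, 2.06], [-1.52, 1.56], [0.18, 2.33], [-1.44, 4.58], [0.02, 2.06], [-3.01, 3.01]. Speed limits (rad/s): [2.39, 2.39, 3.01, 3.01, 3.14, 3.14, 3.14].

## Interface

Orientations are given as a unit quaternion [x, y, z, w].
In Python, from plant import arm gives the robot as it stands.
- The arm moves only by the tool arm_command, never from a script. Its arguments are lists of equal length, an entry for each row: "delta_pos": the shift along the tool's x, y, z in mm, a list of three; "turn": the turn, a rotation vector about the tool's x, y, z in rad, a list of three; "claw": the finger opening in mm, from 0 to 85.4. In form: {"delta_pos": [[tx, ty, tz], ...], "turn": [[ax, ay, az], ...], "claw": [claw, ...]}. A call has 1 to 20 rows; each row shifts and turns the commanded pose from where the row before left it, along the tool's axes as they then stand; what a row does not reach is not made up. A row lasts 1/10 s, in which the tool goes at most 50 mm and 8.59 degrees, less where a joint would pass 70% of its speed; a pose out of reach is approached as far as the arm can. A call is refused whole if a number of a shift passes 50 or a number of a turn 0.15, either way. A call with a gripper value outside its range is refused whole. The fingers move at their own pace and stop on an object; "squeeze" is the grip in N (left out, the last holds). Time passes only in rows, so rows that do not move let the fingers close. It gives the time, the measured TCP pose, the force, the opening and the grip force at its end, in the units of the state.
- arm.state(): the state, without advancing time (a new reading comes with each control period).
- arm.snapshot(name): name is "side" or "top" or "wrist"; returns the picture (384x512x3 uint8, red, green, blue); there is no depth.
- arm.get_calibration(name): a dict with "fx", "fy", "cx", "cy" (pixels), "R" (3x3) and "t" (3): a world point X has camera coordinates R X + t. Camera axes: x right, y down, z forward; pixel columns grow to the right and rows downward; lengths in m; the calibration is good to about 2 mm. A picture is of the moment at which its call begins: read the wrist's pose just before it. get_calibration takes no time and is no camera call; for the wrist camera it gives the pose at the moment of the call.
- arm.finish_job(): hands the job in; it is judged then, once.
The state is a dict: "time": time; "qpos": joint angles; "qvel": joint speeds; "effort": joint torques, N m; "ee_pos": TCP position; "tcp_rot": TCP orientation; "contact_force": force on the tool from outside, world axes, zero at the start; "ft_torque": the same for the moment, N m; "gripper_width": finger opening in m; "grip_force": force on a finger pad.
Only numpy, scipy, OpenCV 4.12 (cv2) and the standard library are available. Lean on these libraries where they do the work, as an engineer would, in place of code of your own. Each camera call takes 0.05 s, during which the arm holds its last target. There are 200 camera calls.

## Working session

There is one attempt and no reset: what is moved stays moved. The work goes in short steps, Python scripts to look and compute and a tool call to move; the robot and the scene stay as the last step left them, time stands still between calls to the robot, and variables do not carry over. Pictures are saved under pics/ and viewed, at most 14 in all, crops included, and the job is handed in when it is done.

Besides the shell and the picture viewer there is one more tool, called after "Call:" as name(argument=value, ...) on one line, values as JSON. arm_command: Moves the arm, as the interface text tells. Its arguments: {"type":"object","properties":{"delta_pos":{"type":"array"},"turn":{"type":"array"},"claw":{"type":"array"},"squeeze":{"type":"number"}},"required":["delta_pos","turn","claw"]}

```bash
mkdir -p pics; ls; cat > h.py <<'E'
import numpy as np, cv2
from plant import arm
from scipy.spatial.transform import Rotation as Rn
def snap(n,save=None):
    c=arm.get_calibration(n); im=arm.snapshot(n)
    if save: cv2.imwrite('pics/'+save+'.png',im[:,:,::-1])
    return im,c
def ray(c,u,v,z):
    R=np.array(c['R']);t=np.array(c['t']);o=-R.T@t
    d=R.T@np.array([(u-c['cx'])/c['fx'],(v-c['cy'])/c['fy'],1.]);s=(z-o[2])/d[2]
    return o+s*d
def proj(c,X):
    p=np.array(c['R'])@np.array(X)+np.array(c['t']); return np.array([c['fx']*p[0]/p[2]+c['cx'],c['fy']*p[1]/p[2]+c['cy']])
def totool(d):
    s=arm.state(); return Rn.from_quat(s['tcp_rot']).inv().apply(d)*1000
E
python3 - <<'E'
from h import *
a,ca=snap('top','top0');b,cb=snap('side','side0')
s=arm.state();print(s)
print('top cam',-np.array(ca['R']).T@ca['t'],'side',-np.array(cb['R']).T@cb['t'],ca['fx'],cb['fx'])
cv2.imwrite('pics/both0.png',cv2.resize(np.vstack([a,b])[:,:,::-1],None,fx=.78,fy=.78))
E
```

```text
pics
{'time': 0.1, 'qpos': array([ 1.25011162,  0.38414363,  0.016399  ,  1.37104273, -0.00631541,
        1.38819534, -0.04648212]), 'qvel': array([-0.00216257, -0.00063577, -0.00084096, -0.00281153,  0.00056976,
       -0.00132333,  0.00098065]), 'effort': array([ 4.73211825e-03, -6.29127574e+01,  8.48572031e-01, -3.72757924e+01,
        1.69924734e-02,  1.04700518e-02, -7.94123389e-05]), 'ee_pos': array([ 0.15925082, -0.60390621,  0.23038843]), 'tcp_rot': array([ 9.91700881e-01,  1.28563627e-01, -1.20762429e-04, -8.61549702e-04]), 'contact_force': array([-0.56646436, -0.17548821,  0.0693657 ]), 'ft_torque': array([0.0104278 , 0.02611588, 0.02897951]), 'grip_force': 0.0, 'gripper_width': 0.08542919596147655}
top cam [-0.39186715  0.50265967  1.50600117] side [0.54674648 1.46070155 0.59609732] 474.3116218897867 489.78144188169335
```

View pics/top0.png

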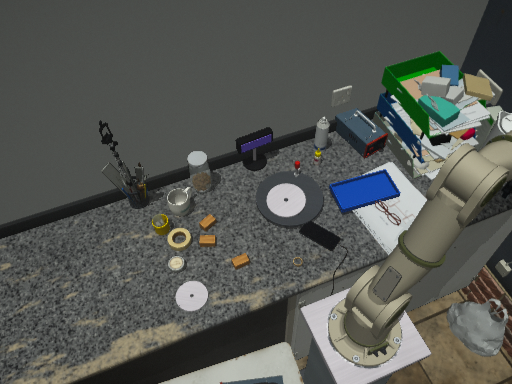

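View pics/side0.png

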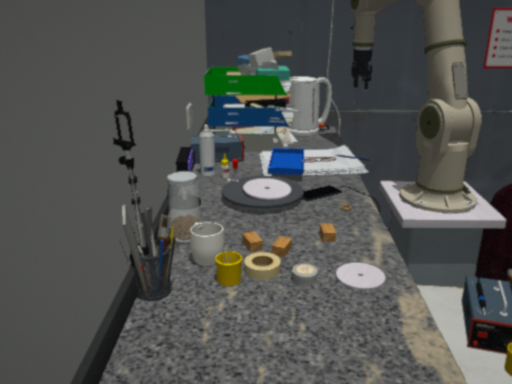

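The top view shows three orange blocks at (207,222), (207,240) and (240,260). There are two white discs: one on the wheel at (287,199), and one lying on the counter at (192,296). The red knob is at (297,165), with other red items on the papers and the red toolbox at (375,145). The tray is at (365,191). I choose the disc on the wheel and the knob beside the wheel, and will check both in a crop.

```bash
cat >> h.py <<'E'
def comps(mask,amin=15):
    n,l,st,ce=cv2.connectedComponentsWithStats(mask.astype(np.uint8)); return [(ce[i],st[i],l==i) for i in range(1,n) if st[i,4]>=amin]
def omask(im):
    h=cv2.cvtColor(im,cv2.COLOR_RGB2HSV); return (h[...,0]>6)&(h[...,0]<20)&(h[...,1]>150)&(h[...,2]>90)
def rmask(im):
    h=cv2.cvtColor(im,cv2.COLOR_RGB2HSV); return ((h[...,0]<5)|(h[...,0]>174))&(h[...,1]>150)&(h[...,2]>60)
def bmask(im):
    h=cv2.cvtColor(im,cv2.COLOR_RGB2HSV); return (h[...,0]>105)&(h[...,0]<128)&(h[...,1]>170)&(h[...,2]>50)
E
python3 - <<'E'
from h import *
np.set_printoptions(precision=3,suppress=True)
for n in('top','side'):
    im,c=snap(n)
    print(n)
    for nm,m,z in(('block',omask(im),.02),('red',rmask(im),.091),('blue',bmask(im),.05)):
        for ce,st,mm in comps(m,12):
            print(nm,ce,st,ray(c,*ce,z))
    g=im.astype(int); w=((g.min(2)>150)&(g.max(2)-g.min(2)<40))
    for ce,st,mm in comps(w,200):
        print('white',ce,st,ray(c,*ce,.038), ray(c,*ce,.0))
    if n=='top': cv2.imwrite('pics/c0.png',cv2.resize(im[120:320,150:420,::-1],None,fx=2.9,fy=2.9,interpolation=cv2.INTER_CUBIC))
E
```

```text
top
block [206.871 221.034] [200 215  15  14 116] [0.583 0.336 0.02 ]
block [207.203 239.219] [200 235  15   9 128] [0.508 0.36  0.02 ]
block [239.861 259.708] [232 253  17  14 137] [0.384 0.281 0.02 ]
red [376.796 139.   ] [366 133  22  13  49] [ 0.642 -0.414  0.091]
red [296.774 164.129] [295 161   5   8  31] [ 0.65  -0.062  0.091]
blue [389.206  99.029] [386  94   9  10  34] [ 0.859 -0.615  0.05 ]
blue [398.004 125.159] [377  96  44  59 523] [ 0.706 -0.564  0.05 ]
blue [420.6 159.4] [418 156   6   7  15] [ 0.508 -0.544  0.05 ]
blue [363.453 190.253] [ 330  170   70   42 1797] [ 0.463 -0.257  0.05 ]
white [469.88  115.639] [430  92  75  43 988] [ 0.642 -0.889  0.038] [ 0.668 -0.925  0.   ]
white [402.879 113.738] [391  95  30  37 214] [ 0.766 -0.629  0.038] [ 0.796 -0.659  0.   ]
white [445.926 145.61 ] [421 134  57  25 418] [ 0.537 -0.69   0.038] [ 0.561 -0.721  0.   ]
white [196.673 157.482] [188 151  19  14 220] [0.88  0.277 0.038] [0.913 0.271 0.   ]
white [392.346 209.586] [ 353  162   74   93 2555] [ 0.349 -0.317  0.038] [ 0.368 -0.338  0.   ]
white [285.66 199.64] [ 267  183
[... 936 characters left out ...]
125.] [229 125  21   1  21] [ 0.673 -0.742  0.05 ]
blue [286.397 161.448] [269 149  34  26 783] [ 0.475 -0.208  0.05 ]
blue [160.7  254.76] [160 241   3  31  50] [0.785 0.48  0.05 ]
blue [481.19  297.667] [479 296   6   4  21] [0.124 0.639 0.05 ]
white [333.053 160.904] [ 304  146   63   28 1041] [ 0.301 -0.255  0.038] [ 0.285 -0.372  0.   ]
white [266.885 188.011] [243 179  48  19 722] [0.544 0.025 0.038] [ 0.544 -0.073  0.   ]
white [441.523 208.198] [ 381  181  124   39 1437] [0.046 0.173 0.038] [0.012 0.085 0.   ]
white [360.296 274.939] [336 263  49  25 954] [0.342 0.539 0.038] [0.328 0.476 0.   ]
white [462.655 337.557] [ 418  286   94   98 3383] [0.198 0.745 0.038] [0.174 0.697 0.   ]
```

View pics/c0.png

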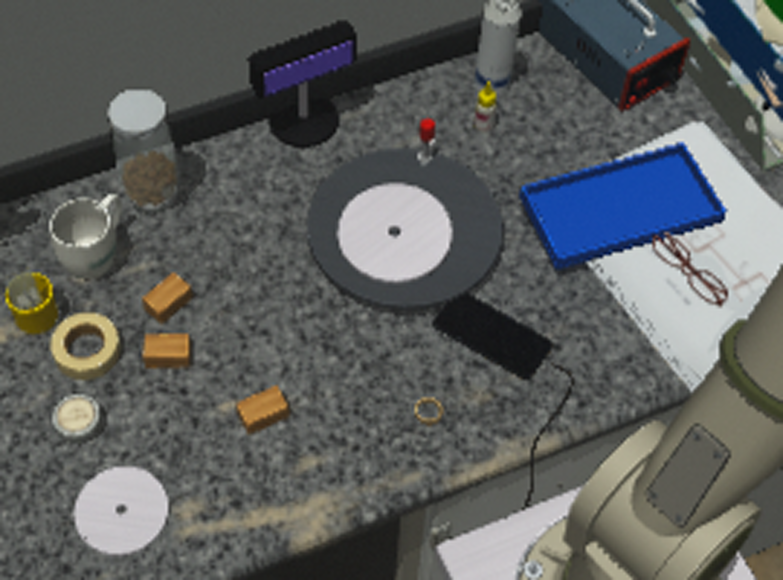

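The crop shows the carrier on the wheel at crop (395,232) with its hole, and the knob at (427,130). The smaller decoy disc lies on the counter at (121,510). The estimates hold up: the knob is 138 mm from the carrier centre, which is 115 + 23, and the blocks are within reach. I'll move in for a closer wrist view.

Call:
arm_command(delta_pos=[[0,0,-50],[0,0,-50],[0,0,-50],[30,-34,0],[30,-34,0],[30,-34,0],[30,-34,0],[30,-34,0],[30,-34,0],[30,-34,0],[30,-34,0],[15,-44,0],[15,-44,0],[15,-44,0],[15,-44,0],[15,-44,0],[15,-44,0],[15,-44,0],[15,-44,0],[0,0,0]], turn=[[0,0,0.129],[0,0,0.129],[0,0,0],[0,0,0],[0,0,0],[0,0,0],[0,0,0],[0,0,0],[0,0,0],[0,0,0],[0,0,0],[0,0,0],[0,0,0],[0,0,0],[0,0,0],[0,0,0],[0,0,0],[0,0,0],[0,0,0],[0,0,0]], claw=[85,85,85,85,85,85,85,85,85,85,85,85,85,85,85,85,85,85,85,85])

```text
time: 2.2
ee_pos: [0.5197, 0.0274, 0.3809]
tcp_rot: [1.0, 0.005, -0.0, -0.002]
contact_force: [-0.6, -0.1, -0.1]
gripper_width: 0.085
grip_force: 0.0
```

```bash
python3 - <<'E'
from h import *
np.set_printoptions(precision=4,suppress=True)
s=arm.state();print(s['time'],s['ee_pos'],Rn.from_quat(s['tcp_rot']).as_matrix()[:,0],s['qpos'])
im,c=snap('wrist','w1');print(-np.array(c['R']).T@c['t'],c['R'],c['fx'])
E
```

```text
2.2 [0.5197 0.0274 0.3809] [ 0.9999  0.0108 -0.0005] [ 0.3189  0.1637 -0.5068  1.3403  0.0761  1.6576 -1.7356]
[0.5939 0.0268 0.5237] [[ 0.0103 -0.9999 -0.0044]
 [-0.9561 -0.0111  0.2927]
 [-0.2928  0.0012 -0.9562]] 297.3306706146368
```

View pics/w1.png

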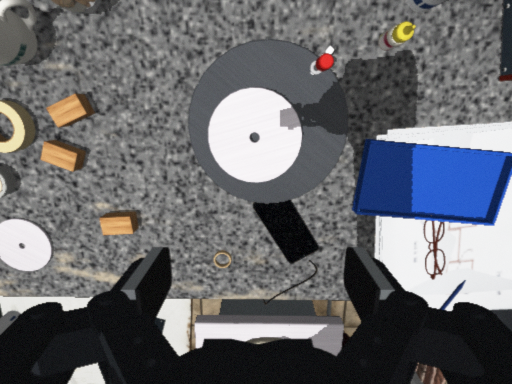

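The wrist view shows the wheel at about (268,120), the carrier hole at (254,137), the knob at (325,62), the blocks at (69,110), (62,155) and (117,224), and the tray at (434,182).

```bash
cat >> h.py <<'E'
def circ(P):
    P=np.asarray(P)[:,:2]; ok=np.ones(len(P),bool)
    for _ in range(8):
        A=np.c_[2*P[ok],np.ones(ok.sum())]; s=np.linalg.lstsq(A,(P[ok]**2).sum(1),rcond=None)[0]
        r=np.sqrt(s[2]+s[0]**2+s[1]**2); e=abs(np.hypot(*(P-s[:2]).T)-r); ok=e<max(.0025,1.5*np.median(e))
    return s[0],s[1],r,ok.mean()
def contour(m):
    k=max(cv2.findContours(m.astype(np.uint8),cv2.RETR_EXTERNAL,cv2.CHAIN_APPROX_NONE)[0],key=cv2.contourArea); return k[:,0,:]
def cast(c,pts,z): return np.array([ray(c,u,v,z) for u,v in pts])
def blocks(im,c,ztop=.028,amin=150):
    """top faces: bright orange; min-area rect of rays on the top plane"""
    out=[]
    for ce,st,mm in comps(omask(im),amin):
        v=im.max(2); thr=cv2.threshold(v[mm],0,255,cv2.THRESH_OTSU)[0]
        top=mm&(v>thr) if v[mm].std()>12 else mm
        P=cast(c,contour(top),ztop)[:,:2]*1000
        (x,y),(w,h),a=cv2.minAreaRect(P.astype(np.float32))
        if w>h: w,h,a=h,w,a+90   # a: direction of the short side
        out.append((x/1000,y/1000,w,h,(a+90)%180-90,ce))
    return out
E
cat > look.py <<'E'
from h import *
import sys
np.set_printoptions(precision=4,suppress=True)
im,c=snap('wrist',sys.argv[1] if len(sys.argv)>1 else None)
print('t',arm.state()['time'])
for b in blocks(im,c): print('block x%.4f y%.4f w%.0f h%.0f short-dir %.0f'%b[:5],b[5])
for ce,st,mm in comps(rmask(im),40): print('red',ce,ray(c,*ce,.095))
E
python3 - <<'E'
from h import *
exec(open('look.py').read())
g=im.astype(int);h=cv2.cvtColor(im,cv2.COLOR_RGB2HSV)
w=(g.min(2)>190)&(g.max(2)-g.min(2)<30)
for ce,st,mm in comps(w,800):
    k=contour(mm); 
    if len(k)<60 or st[3]>150 or st[2]>150: continue
    for z in(.0,.008,.040,.043): print('white',ce,'z',z,circ(cast(c,k,z)))
# wheel: greyscale smooth dark + inside
bl=cv2.GaussianBlur(im,(5,5),0).max(2); sd=cv2.blur(im.max(2).astype(float)**2,(5,5))-cv2.blur(im.max(2).astype(float),(5,5))**2
m=np.zeros(bl.shape,bool)
e=cv2.Canny(cv2.medianBlur(cv2.cvtColor(im,cv2.COLOR_RGB2GRAY),7),30,80)
ctr=np.array([268,120]);pts=[]
g1=cv2.medianBlur(cv2.cvtColor(im,cv2.COLOR_RGB2GRAY),7).astype(float)
for a in np.arange(0,2*np.pi,.05):
    rr=np.arange(68,92); p=ctr+np.c_[np.cos(a)*rr,np.sin(a)*rr]; p=p[(p[:,1]>=0)]
    v=np.array([g1[int(round(q[1])),int(round(q[0]))] for q in p]); d=v[3:]-v[:-3]; i=d.argmax()
    if d[i]>18: pts.append(p[i+1])
print('wheel',circ(cast(c,pts,.032)),len(pts))
bm=max(comps(bmask(im),500),key=lambda q:q[1][4]); P=cast(c,contour(bm[2]),.05)[:,:2].astype(np.float32)
print('tray',bm[0],cv2.minAreaRect(P))
hole=[q for q in comps((bl<110),10) if np.hypot(*(q[0]-[254,137]))<5]; print('hole',[(q[0],ray(c,*q[0],.042)) for q in hole])
E
```

```text
t 2.3
red [320.8721  61.3014] [ 0.6487 -0.0598  0.095 ]
red [504.2321  76.3214] [ 0.6317 -0.3068  0.095 ]
white [250.0727 135.1894] z 0.0 (np.float64(0.5399312008277455), np.float64(0.03367066679768832), np.float64(0.08004840667339704), np.float64(0.8576388888888888))
white [250.0727 135.1894] z 0.008 (np.float64(0.5407537994676263), np.float64(0.033508088364154476), np.float64(0.07882572592910873), np.float64(0.8576388888888888))
white [250.0727 135.1894] z 0.04 (np.float64(0.5440307993671263), np.float64(0.032875004892732373), np.float64(0.07392397199099346), np.float64(0.8611111111111112))
white [250.0727 135.1894] z 0.043 (np.float64(0.5443393569235866), np.float64(0.0328139311272983), np.float64(0.073465535119991), np.float64(0.8611111111111112))
white [456.6773 134.9147] z 0.0 (np.float64(0.4777132464256301), np.float64(-0.3078131127608901), np.float64(0.10990593054411078), np.float64(0.7702265372168284))
white [456.6773 134.9147] z 0.008 (np.float64(0.47948617871933136), np.float64(-0.30275977673585175), np.float64(0.10822719800533813), np.float64(0.7702265372168284))
white [4
[... 3259 characters left out ...]
at64(0.6920415224913494))
white [251.8499 330.7827] z 0.04 (np.float64(0.09954962942406334), np.float64(0.040195159585723714), np.float64(0.10353168094650826), np.float64(0.6920415224913494))
white [251.8499 330.7827] z 0.043 (np.float64(0.10261462107461157), np.float64(0.04008869014251046), np.float64(0.10288963292630601), np.float64(0.6920415224913494))
wheel (np.float64(0.5589050967744245), np.float64(0.011140971990691972), np.float64(0.12954339759002648), np.float64(0.7638888888888888)) 72
tray [429.1689 181.1663] ((0.4716595411300659, -0.25927188992500305), (0.24548712372779846, 0.12473347038030624), 85.3861312866211)
hole [(array([250.8537, 137.1463]), array([0.5434, 0.0341, 0.042 ]))]
```

Call:
arm_command(delta_pos=[[0,0,15],[0,0,15],[0,0,15],[0,0,15],[0,0,15],[0,0,15],[0,0,15],[0,0,15],[0,0,15],[0,0,15],[0,0,15],[0,0,15],[0,0,15],[0,0,15],[0,0,15],[0,0,0],[0,0,0]], turn=[[0,0,-0.143],[0,0,-0.143],[0,0,-0.143],[0,0,-0.143],[0,0,-0.143],[0,0,-0.143],[0,0,-0.143],[0,0,-0.143],[0,0,-0.143],[0,0,-0.143],[0,0,-0.143],[0,0,-0.143],[0,0,-0.143],[0,0,-0.143],[0,0,-0.143],[0,0,0],[0,0,0]], claw=[50,50,50,50,50,50,50,50,50,50,50,50,50,50,50,50,50])

```text
time: 4.0
ee_pos: [0.5194, 0.0182, 0.1566]
tcp_rot: [0.481, 0.877, -0.0, -0.0]
contact_force: [0.6, -0.6, 0.3]
gripper_width: 0.0501
grip_force: 0.0
```

```bash
cat >> h.py <<'E'
def go(x,y,z,yaw=None):
    """print tool-frame shift (mm) and turn about tool z (rad) needed; yaw = angle of tool x in deg"""
    s=arm.state(); R=Rn.from_quat(s['tcp_rot']).as_matrix(); y0=np.degrees(np.arctan2(R[1,0],R[0,0]))
    print('t',round(s['time'],1),'at',s['ee_pos'].round(4),'yaw %.1f'%y0,'tilt',R[:2,2].round(3),'F',s['contact_force'].round(1),'w %.4f gf %.1f'%(s['gripper_width'],s['grip_force']),'q7 %.2f'%s['qpos'][6])
    if yaw is not None: print('  turn z', round(-np.radians((yaw-y0+180)%360-180),3), end='')
    print('  shift now-frame',(R.T@(np.array([x,y,z])-s['ee_pos'])*1000).round(1), 'world',((np.array([x,y,z])-s['ee_pos'])*1000).round(1))
E
python3 -c "
from h import *
go(.4925,.111,.05,123.6)
im,c=snap('wrist'); cv2.imwrite('pics/w2.png',im[:,:,::-1])
h=cv2.cvtColor(snap('top')[0],cv2.COLOR_RGB2HSV)
"
```

```text
t 4.0 at [0.5194 0.0182 0.1566] yaw 122.5 tilt [-0. -0.] F [ 0.6 -0.6  0.3] w 0.0501 gf 0.0 q7 0.31
  turn z -0.019  shift now-frame [ 92.7  27.3 106.5] world [ -26.9   92.8 -106.6]
```

Call:
arm_command(delta_pos=[[31,9,0],[31,9,0],[31,9,0],[0,0,35],[0,0,35],[0,0,36],[0,0,0],[0,0,5],[0,0,5],[0,0,2],[0,0,0],[0,0,0]], turn=[[0,0,-0.019],[0,0,0],[0,0,0],[0,0,0],[0,0,0],[0,0,0],[0,0,0],[0,0,0],[0,0,0],[0,0,0],[0,0,0],[0,0,0]], claw=[50,50,50,50,50,50,50,50,50,50,50,50])

```text
time: 5.3
ee_pos: [0.491, 0.1121, 0.0391]
tcp_rot: [0.47, 0.883, 0.0, 0.001]
contact_force: [-0.1, 0.5, 0.5]
gripper_width: 0.0501
grip_force: 0.0
```

```bash
python3 -c "
from h import *
go(.4925,.111,.034,123.6)
im,c=snap('side'); u,v=proj(c,[.51,.09,.035]).astype(int)
cv2.imwrite('pics/s1.png',cv2.resize(im[v-50:v+30,u-70:u+50,::-1],None,fx=5,fy=5,interpolation=cv2.INTER_CUBIC))
"
```

```text
t 5.3 at [0.491  0.1121 0.0391] yaw 124.0 tilt [0.001 0.   ] F [-0.1  0.5  0.5] w 0.0501 gf 0.0 q7 0.04
  turn z 0.006  shift now-frame [-1.7  0.7  5.1] world [ 1.5 -1.1 -5.1]
```

View pics/s1.png

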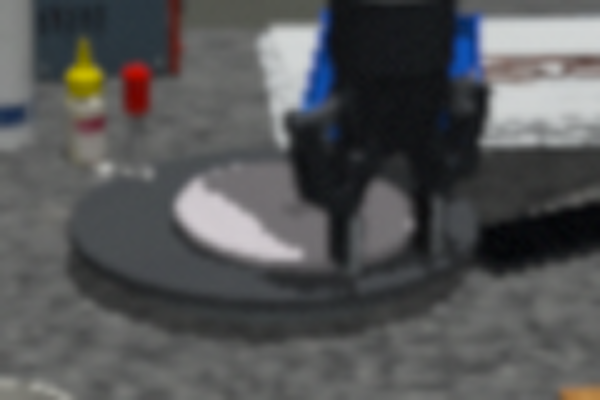

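The crop shows the two fingertips at about (350,290) and (435,260), standing just outside the carrier's near rim. I'll feel downward.

Call:
arm_command(delta_pos=[[0,0,2],[0,0,2],[0,0,1.5],[0,0,0]], turn=[[0,0,0],[0,0,0],[0,0,0],[0,0,0]], claw=[50,50,50,50])

```text
time: 5.75
ee_pos: [0.4903, 0.112, 0.0325]
tcp_rot: [0.47, 0.883, -0.0, -0.0]
contact_force: [0.1, 0.2, 0.2]
gripper_width: 0.0503
grip_force: 0.0
```

Call:
arm_command(delta_pos=[[-4,0,0],[-4,0,0],[-3,0,0],[-3,0,0],[-2,0,0],[-2,0,0],[-2,0,0],[-2,0,0],[-2,0,0],[-2,0,0],[-2,0,0],[-2,0,0],[0,0,0]], turn=[[0,0,0],[0,0,0],[0,0,0],[0,0,0],[0,0,0],[0,0,0],[0,0,0],[0,0,0],[0,0,0],[0,0,0],[0,0,0],[0,0,0],[0,0,0]], claw=[50,50,50,50,50,50,50,50,50,50,50,50,50])

```text
time: 7.05
ee_pos: [0.5074, 0.0868, 0.0328]
tcp_rot: [0.47, 0.883, 0.0, 0.0]
contact_force: [-0.5, 0.1, 0.7]
gripper_width: 0.05
grip_force: 0.1
```

```bash
cat > seat.py <<'E'
from h import *
import sys
go(.5,.1,.034)
for n in('side','top'):
    im,c=snap(n,'seat_'+n); g=im.astype(int)
    p0=proj(c,[.555,.016,.04])
    for ce,st,mm in comps(((g.min(2)>75)&(g.max(2)-g.min(2)<40)),100):
        if mm[int(p0[1])-25:int(p0[1])+25,int(p0[0])-25:int(p0[0])+25].sum()>100: print(n,ce,st,circ(cast(c,contour(mm),.040)))
E
python3 seat.py; python3 -c "
from h import *
im=cv2.imread('pics/seat_side.png');c=arm.get_calibration('side');u,v=proj(c,[.54,.04,.035]).astype(int)
a=cv2.resize(im[v-45:v+35,u-70:u+70],None,fx=4.2,fy=4.2,interpolation=cv2.INTER_CUBIC)
im=cv2.imread('pics/seat_top.png');c=arm.get_calibration('top');u,v=proj(c,[.56,.01,.035]).astype(int)
b=cv2.resize(im[v-40:v+40,u-70:u+70],None,fx=3,fy=3,interpolation=cv2.INTER_CUBIC)
b=cv2.copyMakeBorder(b,0,0,0,a.shape[1]-b.shape[1],0);cv2.imwrite('pics/s2.png',np.vstack([a,b]))"
```

```text
t 7.0 at [0.5074 0.0868 0.0328] yaw 124.0 tilt [ 0. -0.] F [-0.5  0.1  0.7] w 0.0500 gf 0.1 q7 0.09
  shift now-frame [15.1  1.2 -1.2] world [-7.4 13.2  1.2]
side [185.61776131 224.31368467] [     0      0    512    384 110949] (np.float64(-1.0417323296003012), np.float64(-61.864348901868404), np.float64(62.57902036478232), np.float64(0.5782483847810481))
side [278.18072289 188.81325301] [273 179  11  20 166] (np.float64(0.5928188053472242), np.float64(0.02503411933012356), np.float64(0.106732131620202), np.float64(0.6521739130434783))
top [297.3015873 196.138322 ] [288 181  20  33 441] (np.float64(0.5576792446889579), np.float64(0.020867887759163373), np.float64(0.07786706317408477), np.float64(0.5340909090909091))
```

View pics/s2.png

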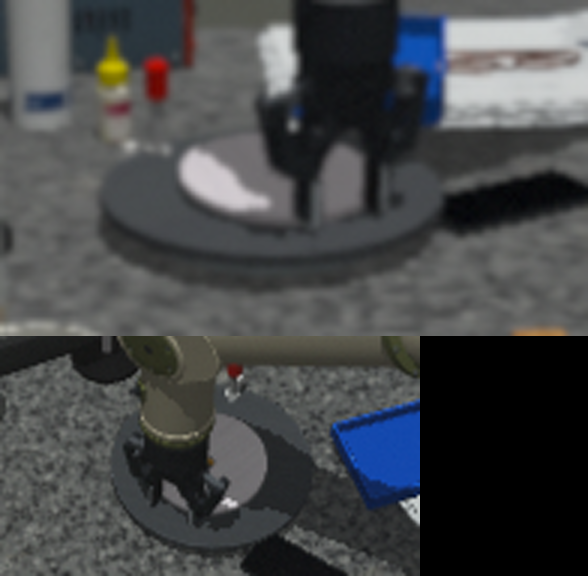

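The plate is being pushed, with the fingers on its rim at (305,215) and (370,205), and it is not seated yet. I'll continue gently.

Call:
arm_command(delta_pos=[[-1.5,0,0],[-1.5,0,0],[-1.5,0,0],[-1.5,0,0],[-1,0,0],[0,0,0]], turn=[[0,0,0],[0,0,0],[0,0,0],[0,0,0],[0,0,0],[0,0,0]], claw=[50,50,50,50,50,50])

```text
time: 7.75
ee_pos: [0.5114, 0.081, 0.0328]
tcp_rot: [0.47, 0.883, -0.0, 0.0]
contact_force: [-0.0, -0.5, 0.1]
gripper_width: 0.05
grip_force: 0.0
```

Call:
arm_command(delta_pos=[[-1,0,0],[-1,0,0],[0,0,0]], turn=[[0,0,0],[0,0,0],[0,0,0]], claw=[50,50,50])

```text
time: 8.05
ee_pos: [0.5123, 0.0796, 0.0328]
tcp_rot: [0.47, 0.883, 0.0, -0.0]
contact_force: [-0.1, 0.6, -0.3]
gripper_width: 0.05
grip_force: 0.1
```

Call:
arm_command(delta_pos=[[-1,0,0],[0,0,0]], turn=[[0,0,0],[0,0,0]], claw=[50,50])

```text
time: 8.25
ee_pos: [0.5128, 0.0789, 0.0328]
tcp_rot: [0.47, 0.883, 0.0, -0.0]
contact_force: [-0.1, 1.1, 0.1]
gripper_width: 0.05
grip_force: 0.3
```

```bash
python3 -c "
from h import *
im,c=snap('wrist'); cv2.imwrite('pics/w3.png',im[:,:,::-1])
print(proj(c,[.559,.011,.04]))"
```

```text
[258.99792956 381.65346973]
```

View pics/w3.png

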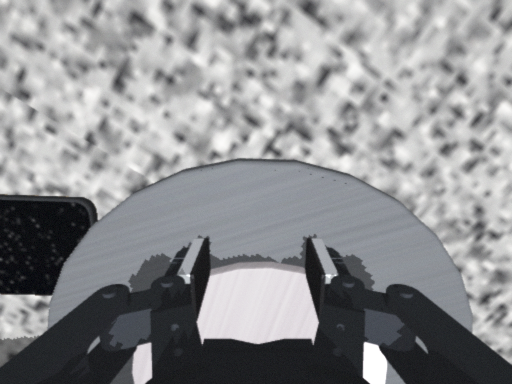

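The wrist view shows the rim nested between the fingers at (258,263), with the pin hidden. I'll push on by feel until the pin resists.

Call:
arm_command(delta_pos=[[-1,0,0],[0,0,0]], turn=[[0,0,0],[0,0,0]], claw=[50,50])

```text
time: 8.5
ee_pos: [0.5135, 0.0779, 0.0328]
tcp_rot: [0.47, 0.883, 0.0, 0.0]
contact_force: [-0.5, 0.4, -0.3]
gripper_width: 0.05
grip_force: 0.3
```

Call:
arm_command(delta_pos=[[-1,0,0],[0,0,0]], turn=[[0,0,0],[0,0,0]], claw=[50,50])

```text
time: 8.7
ee_pos: [0.514, 0.0771, 0.0328]
tcp_rot: [0.47, 0.883, 0.0, 0.0]
contact_force: [-0.4, 0.1, 0.2]
gripper_width: 0.0497
grip_force: 0.3
```

```bash
python3 -c "
from h import *
im,c=snap('wrist'); print(ray(c,258,263,.04))
np.set_printoptions(suppress=True,precision=1)
print(cv2.cvtColor(im,cv2.COLOR_RGB2GRAY)[240:285,258])
X=ray(c,258,263,.04);print(np.hypot(X[0]-.559,X[1]-.011))"
```

```text
[0.5158816  0.07384897 0.04      ]
[152 150 154 154 152 150 151 149 152 151 145 149 149 145 139  89  82  86
  81  82  84 102 136 142 146 148 153 166 197 227 229 228 229 228 228 229
 229 229 228 228 228 228 231 229 229]
0.07621803775972885
```

Call:
arm_command(delta_pos=[[-1,0,0],[0,0,0]], turn=[[0,0,0],[0,0,0]], claw=[50,50])

```text
time: 8.95
ee_pos: [0.5145, 0.0763, 0.0328]
tcp_rot: [0.47, 0.883, 0.0, -0.0]
contact_force: [-0.1, 0.5, -0.1]
gripper_width: 0.05
grip_force: 0.4
```

Call:
arm_command(delta_pos=[[-1,0,0],[0,0,0]], turn=[[0,0,0],[0,0,0]], claw=[50,50])

```text
time: 9.15
ee_pos: [0.5147, 0.0761, 0.0328]
tcp_rot: [0.469, 0.883, 0.0, -0.0]
contact_force: [-1.9, 2.3, 0.7]
gripper_width: 0.0499
grip_force: 1.5
```

Call:
arm_command(delta_pos=[[-1,0,0],[0,0,0]], turn=[[0,0,0],[0,0,0]], claw=[50,50])

```text
time: 9.35
ee_pos: [0.5149, 0.0758, 0.0327]
tcp_rot: [0.469, 0.883, 0.0, -0.001]
contact_force: [-4.4, 4.4, 1.4]
gripper_width: 0.0499
grip_force: 2.9
```

Clear resistance of about 6 N straight back along the push suggests it is seated on the pin. I'll retreat, rise and look.

Call:
arm_command(delta_pos=[[3,0,0],[12,0,0],[0,0,-40],[0,0,-40],[0,0,-40],[0,0,-40],[0,0,-40],[0,0,-40],[-36,0,-20],[-36,0,-20],[-36,0,-20],[-36,0,0],[0,0,0],[0,0,0]], turn=[[0,0,0],[0,0,0],[0,0,0],[0,0,0],[0,0,0],[0,0,0],[0,0,0],[0,0,0],[0,0,0],[0,0,0],[0,0,0],[0,0,0],[0,0,0],[0,0,0]], claw=[50,50,50,50,50,50,50,50,50,50,50,70,70,70])

```text
time: 10.75
ee_pos: [0.5878, -0.0327, 0.3321]
tcp_rot: [0.47, 0.882, -0.0, -0.001]
contact_force: [0.9, 0.9, 0.1]
gripper_width: 0.07
grip_force: 0.0
```

```bash
python3 -c "
from h import *
go(.559,.011,.3)
im,c=snap('wrist'); cv2.imwrite('pics/w4.png',im[:,:,::-1])
print(proj(c,[.559,.011,.04]))
g=im.astype(int)
for ce,st,mm in comps((g.min(2)>175)&(g.max(2)-g.min(2)<40),800):
    r=circ(cast(c,contour(mm),.04)); 
    if abs(r[2]-.075)<.012: print(ce,r)
for ce,st,mm in comps(rmask(im),30): print('red',ce,ray(c,*ce,.095))
h=cv2.cvtColor(im,cv2.COLOR_RGB2HSV)
for ce,st,mm in comps((h[...,0]>4)&(h[...,0]<24)&(h[...,1]>110)&(h[...,2]>60),10): print(ce,st[4],np.median(h[mm],0),ray(c,*ce,.028))
"
```

```text
t 10.8 at [ 0.5878 -0.0327  0.3321] yaw 123.9 tilt [-0.001  0.   ] F [0.9 0.9 0.1] w 0.0700 gf 0.0 q7 0.43
  shift now-frame [52.3  0.5 32.2] world [-28.8  43.7 -32.1]
[258.17192337 121.09227511]
[258.22814036 119.25865813] (np.float64(0.5597458618060454), np.float64(0.01002149068288688), np.float64(0.07368670012155007), np.float64(1.0))
[ 44.83992933 171.46519435] (np.float64(0.33575605413155596), np.float64(-0.20568231515083368), np.float64(0.07589937096920366), np.float64(0.5819397993311036))
[ 29.61913896 255.55605286] (np.float64(0.3802538686159197), np.float64(-0.3740553749155097), np.float64(0.07700520246492966), np.float64(0.574750830564784))
red [284.00454545 205.81818182] [ 0.64830365 -0.05960197  0.095     ]
red [179.9787234  320.91489362] [ 0.62374815 -0.3001625   0.095     ]
[258.35849057 120.67924528] 53 [ 20. 143. 227.] [0.55924971 0.01116705 0.028     ]
[ 39.62162162 211.64864865] 37 [  5. 156.  84.] [ 0.34774255 -0.300692    0.028     ]
```

View pics/w4.png

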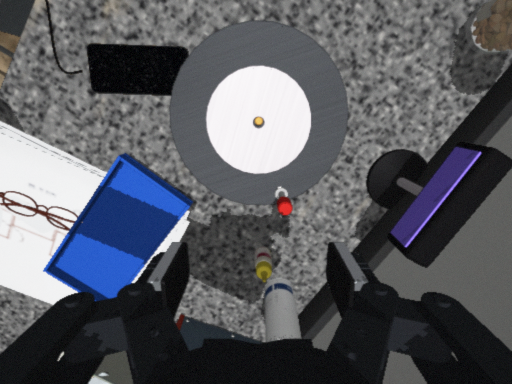

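The view shows the brass pin at (258,121), centred in the carrier hole. The disc circle fits at the pin with r = 74 mm, so it lies flat and seated, and the knob is still at the pointer. On to the blocks.

Call:
arm_command(delta_pos=[[0,0,0],[0,0,0],[0,0,0],[0,0,0],[39,-14,0],[39,-14,0],[39,-14,0],[39,-14,0],[39,-14,0],[39,-14,0],[39,-14,0],[0,0,0],[0,0,0]], turn=[[0,0,0.148],[0,0,0.148],[0,0,0.148],[0,0,0.148],[0,0,0],[0,0,0],[0,0,0],[0,0,0],[0,0,0],[0,0,0],[0,0,0],[0,0,0],[0,0,0]], claw=[70,70,70,70,70,70,70,70,70,70,70,70,70])

```text
time: 12.1
ee_pos: [0.4877, 0.2428, 0.3331]
tcp_rot: [0.705, 0.709, 0.0, 0.0]
contact_force: [-0.2, -1.9, -0.7]
gripper_width: 0.0703
grip_force: 0.0
```

```bash
python3 -c "
from h import *
go(.49,.24,.33,90)
im,c=snap('wrist'); cv2.imwrite('pics/w5.png',im[:,:,::-1])
h=cv2.cvtColor(im,cv2.COLOR_RGB2HSV)
for ce,st,mm in comps((h[...,0]>4)&(h[...,0]<24)&(h[...,1]>110)&(h[...,2]>60),80):
    k=contour(mm); P=cast(c,k,.028)[:,:2]*1000; r=cv2.minAreaRect(P.astype(np.float32))
    v=h[...,2][mm]; print(ce.round(1),st,np.median(h[mm],0),ray(c,*ce,.028),r, np.percentile(v,[5,25,50,75,95]))
"
```

```text
t 12.1 at [0.4877 0.2428 0.3331] yaw 90.3 tilt [ 0.001 -0.   ] F [-0.2 -1.9 -0.7] w 0.0703 gf 0.0 q7 -0.65
  turn z 0.006  shift now-frame [-2.8  2.3  3.1] world [ 2.3 -2.8 -3.1]
[271.8  70.2] [254  46  36  49 996] [ 17. 124. 231.] [0.50700266 0.36278113 0.028     ] ((506.9178466796875, 361.9032897949219), (56.34810256958008, 33.71437454223633), 68.72270202636719) [186.5 224.  231.  236.  240. ]
[322.5  90.4] [ 305   67   36   47 1017] [ 17. 126. 230.] [0.57962835 0.33653603 0.028     ] ((579.9724731445312, 335.8141174316406), (36.9610710144043, 55.500823974609375), 24.41049575805664) [ 90.8 220.  230.  236.  239. ]
[187.7 128.4] [173 109  29  40 905] [ 17. 125. 230.] [0.38463447 0.2827103  0.028     ] ((384.5639953613281, 281.7413330078125), (37.23828125, 55.214324951171875), 4.44273567199707) [ 79. 222. 230. 236. 239.]
```

View pics/w5.png

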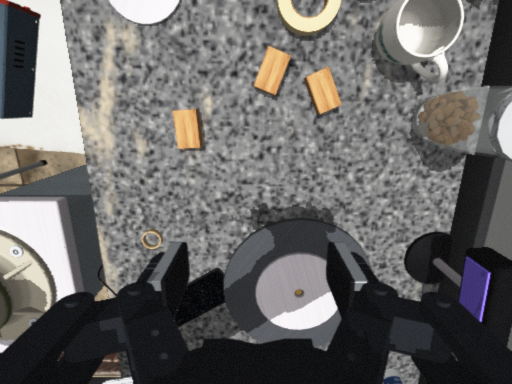

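The blocks are at (322,90), (272,70) and (188,128), and each measures about 34×56 on its top. The plan is block B at (0.580,0.336) first, then A at (0.507,0.362), then C at (0.385,0.282). They go in a 120° ring at r = 43 mm around the pin, with the grip axis radial.

Call:
arm_command(delta_pos=[[0,0,0],[0,0,0],[0,0,0],[12,31,45],[12,31,45],[12,31,45],[11,30,45],[0,0,20],[0,0,0],[0,0,0]], turn=[[0,0,-0.14],[0,0,-0.14],[0,0,-0.14],[0,0,0],[0,0,0],[0,0,0],[0,0,0],[0,0,0],[0,0,0],[0,0,0]], claw=[60,60,60,60,60,60,60,60,60,60])

```text
time: 13.15
ee_pos: [0.5734, 0.323, 0.1521]
tcp_rot: [0.544, 0.839, -0.0, 0.0]
contact_force: [-0.3, 0.7, 1.6]
gripper_width: 0.0602
grip_force: 0.0
```

```bash
cat > fb.py <<'E'
from h import *
import sys
def fb(zt=.028,zc=.004):
    im,c=snap('wrist'); h=cv2.cvtColor(im,cv2.COLOR_RGB2HSV)
    for ce,st,mm in comps((h[...,0]>4)&(h[...,0]<24)&(h[...,1]>100)&(h[...,2]>140),300):
        P=cast(c,contour(mm),zt)[:,:2]*1000; (x,y),(w,q),a=cv2.minAreaRect(P.astype(np.float32))
        if w>q: w,q,a=q,w,a+90
        a=(a+90)%180-90
        print('BLOCK',ce.round(0),'x %.4f y %.4f size %.0f %.0f short %.1f'%(x/1e3,y/1e3,w,q,a), 'edge' if st[1]+st[3]>=383 or st[1]==0 else '')
        if len(sys.argv)<3: go(x/1e3,y/1e3,zc,a+90 if abs(a)<60 else a+90)
fb(float(sys.argv[1]) if len(sys.argv)>1 else .028)
E
python3 fb.py
```

```text
BLOCK [218. 122.] x 0.5073 y 0.3629 size 34 56 short -21.7 
t 13.2 at [0.5738 0.3235 0.1534] yaw 114.0 tilt [0.002 0.001] F [-0.3  0.5  0.5] w 0.0601 gf 0.0 q7 -0.41
  turn z 0.798  shift now-frame [ 63.1 -45.  149.3] world [ -66.5   39.4 -149.4]
BLOCK [195. 124.] x 0.4990 y 0.3608 size 14 47 short -15.9 
t 13.2 at [0.5738 0.3235 0.1534] yaw 114.0 tilt [0.002 0.001] F [-0.3  0.5  0.5] w 0.0601 gf 0.0 q7 -0.41
  turn z 0.697  shift now-frame [ 64.5 -53.4 149.3] world [ -74.8   37.3 -149.4]
BLOCK [ 55. 140.] x 0.3832 y 0.2869 size 40 62 short -3.4 
t 13.2 at [0.5738 0.3235 0.1534] yaw 114.0 tilt [0.002 0.001] F [-0.3  0.5  0.5] w 0.0601 gf 0.0 q7 -0.41
  turn z 0.48  shift now-frame [  44.2 -189.3  148.9] world [-190.6  -36.6 -149.4]
BLOCK [ 37. 152.] x 0.3757 y 0.2771 size 14 47 short 8.6 
t 13.2 at [0.5738 0.3235 0.1534] yaw 114.0 tilt [0.002 0.001] F [-0.3  0.5  0.5] w 0.0601 gf 0.0 q7 -0.41
  turn z 0.269  shift now-frame [  38.3 -200.1  148.9] world [-198.1  -46.4 -149.4]
BLOCK [280. 171.] x 0.5810 y 0.3383 size 34 58 short 23.8 
t 13.2 at [0.5738 0.3235 0.1534] yaw 114.0 tilt [0.002 0.001] F [-0.3  0.5  0.5] w 0.0601 gf 0.0 q7 -0.41
  turn z 0.004  shift now-frame [ 10.5  12.3 149.4] world [   7.3   14.7 -149.4]
```

Call:
arm_command(delta_pos=[[5,6,0],[5,6,0],[0,0,30],[0,0,30],[0,0,30],[0,0,30],[0,0,15],[0,0,8],[0,0,4],[0,0,0],[0,0,0],[0,0,0],[0,0,0],[0,0,0]], turn=[[0,0,0],[0,0,0],[0,0,0],[0,0,0],[0,0,0],[0,0,0],[0,0,0],[0,0,0],[0,0,0],[0,0,0],[0,0,0],[0,0,0],[0,0,0],[0,0,0]], claw=[56,56,56,56,56,56,56,56,56,56,20,20,20,20], squeeze=40)

```text
time: 14.6
ee_pos: [0.5806, 0.3388, 0.0061]
tcp_rot: [0.544, 0.839, 0.001, 0.001]
contact_force: [-0.4, -0.4, 6.1]
gripper_width: 0.0332
grip_force: 41.8
```

```bash
python3 -c "
from h import *
go(.599,.0270,.25,111.6)"
```

```text
t 14.6 at [0.5806 0.3388 0.0061] yaw 114.1 tilt [0.002 0.001] F [-0.4 -0.4  6.1] w 0.0332 gf 41.8 q7 -0.48
  turn z 0.044  shift now-frame [-292.1 -110.  -244.3] world [  18.4 -311.8  243.9]
```

Call:
arm_command(delta_pos=[[0,0,-30],[0,0,-40],[0,0,-50],[-32,-12,0],[-32,-12,0],[-32,-12,0],[-32,-12,0],[-32,-12,0],[-32,-12,0],[-32,-12,0],[-32,-12,0],[-32,-12,0],[0,0,0],[0,0,0],[0,0,0]], turn=[[0,0,0],[0,0,0],[0,0,0],[0,0,0],[0,0,0],[0,0,0],[0,0,0],[0,0,0],[0,0,0],[0,0,0],[0,0,0],[0,0,0],[0,0,0.044],[0,0,0],[0,0,0]], claw=[20,20,20,20,20,20,20,20,20,20,20,20,20,20,20])

```text
time: 16.1
ee_pos: [0.5987, 0.0322, 0.1247]
tcp_rot: [0.561, 0.828, 0.0, -0.0]
contact_force: [-1.2, 1.1, -0.8]
gripper_width: 0.0331
grip_force: 41.0
```

```bash
python3 -c "
from h import *
go(.599,.0270,.0465,111.6)"
```

```text
t 16.1 at [0.5987 0.0322 0.1247] yaw 111.7 tilt [0.    0.001] F [-1.2  1.1 -0.8] w 0.0331 gf 41.0 q7 0.02
  turn z 0.002  shift now-frame [-5.  -1.7 78.2] world [  0.3  -5.2 -78.2]
```

Call:
arm_command(delta_pos=[[-5,-2,0],[0,0,25],[0,0,25],[0,0,15],[0,0,8],[0,0,3],[0,0,1.5],[0,0,0],[0,0,0]], turn=[[0,0,0],[0,0,0],[0,0,0],[0,0,0],[0,0,0],[0,0,0],[0,0,0],[0,0,0],[0,0,0]], claw=[20,20,20,20,20,20,20,20,20])

```text
time: 17.0
ee_pos: [0.5994, 0.0259, 0.0478]
tcp_rot: [0.562, 0.827, 0.0, 0.001]
contact_force: [0.7, -0.3, -0.9]
gripper_width: 0.0332
grip_force: 41.0
```

Call:
arm_command(delta_pos=[[0,0,1],[0,0,0.7],[0,0,0],[0,0,0]], turn=[[0,0,0],[0,0,0],[0,0,0],[0,0,0]], claw=[20,20,20,20])

```text
time: 17.4
ee_pos: [0.5993, 0.0258, 0.046]
tcp_rot: [0.562, 0.827, 0.0, 0.0]
contact_force: [-1.5, -1.4, 5.8]
gripper_width: 0.033
grip_force: 41.6
```

Call:
arm_command(delta_pos=[[0,0,0],[0,0,0],[0,0,0],[0,0,-20],[0,0,-40],[0,0,-50],[0,0,0]], turn=[[0,0,0],[0,0,0],[0,0,0],[0,0,0],[0,0,0],[0,0,0],[0,0,0]], claw=[50,50,50,50,50,50,56])

```text
time: 18.1
ee_pos: [0.6025, 0.0271, 0.1625]
tcp_rot: [0.562, 0.827, 0.003, 0.004]
contact_force: [0.4, 0.2, -0.6]
gripper_width: 0.0561
grip_force: 0.0
```

```bash
python3 fb.py .068 q; python3 -c "
from h import *
go(.507,.363,.15,68.3)"
```

```text
BLOCK [252. 198.] x 0.5994 y 0.0237 size 33 55 short 21.8 
t 18.1 at [0.6011 0.0265 0.1592] yaw 111.6 tilt [0.007 0.   ] F [ 0.1  0.6 -0.8] w 0.0563 gf 0.0 q7 0.04
  turn z 0.756  shift now-frame [347.5  36.3   8.6] world [-94.1 336.5  -9.2]
```

Call:
arm_command(delta_pos=[[38,4,0],[38,4,0],[38,4,0],[38,4,0],[38,4,0],[38,4,0],[38,4,0],[38,4,0],[38,4,0],[0,0,0],[0,0,0],[0,0,0],[0,0,0],[0,0,0],[0,0,0],[0,0,0]], turn=[[0,0,0],[0,0,0],[0,0,0],[0,0,0],[0,0,0],[0,0,0],[0,0,0],[0,0,0],[0,0,0],[0,0,0.15],[0,0,0.15],[0,0,0.15],[0,0,0.15],[0,0,0.15],[0,0,0],[0,0,0]], claw=[56,56,56,56,56,56,56,56,56,56,56,56,56,56,56,56])

```text
time: 19.75
ee_pos: [0.5061, 0.3568, 0.1544]
tcp_rot: [0.825, 0.566, -0.001, 0.0]
contact_force: [-0.7, 0.5, -0.1]
gripper_width: 0.056
grip_force: 0.0
```

```bash
python3 fb.py
```

```text
BLOCK [266. 192.] x 0.5105 y 0.3464 size 33 39 short -21.1 
t 19.8 at [0.5062 0.3569 0.1545] yaw 68.9 tilt [-0.001 -0.001] F [-0.7  0.2 -0.6] w 0.0562 gf 0.0 q7 -1.25
  turn z -0.0  shift now-frame [ -8.    7.9 150.5] world [   4.4  -10.4 -150.5]
```

```bash
sed -i 's/h\[...,2\]>140),300/h[...,2]>(int(sys.argv[3]) if len(sys.argv)>3 else 140)),300/' fb.py; python3 fb.py .028 q 40; python3 -c "
from h import *
im,c=snap('wrist');h=cv2.cvtColor(im,cv2.COLOR_RGB2HSV)
print(proj(c,[.507,.363,.028]))
print(h[140:270:5,266].tolist())"
```

```text
BLOCK [272.  47.] x 0.5553 y 0.4555 size 48 51 short 54.6 
BLOCK [266. 200.] x 0.5085 y 0.3409 size 34 60 short -21.0 
[255.8648597  180.46664747]
[[120, 2, 117], [20, 6, 131], [50, 6, 136], [60, 4, 141], [105, 5, 94], [98, 9, 112], [15, 138, 87], [16, 133, 176], [17, 119, 234], [17, 119, 232], [18, 117, 234], [18, 120, 233], [18, 120, 233], [17, 124, 231], [15, 137, 143], [15, 137, 130], [15, 142, 124], [15, 145, 123], [15, 93, 96], [30, 2, 143], [30, 2, 125], [30, 4, 129], [90, 2, 111], [60, 2, 120], [0, 0, 57], [0, 0, 134]]
```

```bash
python3 -c "
from h import *
for n in ('top','side'):
    im,c=snap(n)
    for ce,st,mm in comps(omask(im),40): print(n,ce.round(0),st[4],ray(c,*ce,.02).round(4))
go(.5085,.3405,.0075,69)"
```

```text
top [282. 185.] 103 [0.6295 0.0073 0.02  ]
top [211. 237.] 91 [0.5127 0.3444 0.02  ]
top [240. 260.] 138 [0.3839 0.2804 0.02  ]
side [250. 183.] 92 [ 0.6018 -0.0701  0.02  ]
side [328. 232.] 148 [0.3834 0.2934 0.02  ]
side [280. 241.] 178 [0.5096 0.3517 0.02  ]
t 20.0 at [0.5064 0.357  0.1551] yaw 68.7 tilt [-0.  0.] F [ 0.2 -0.4 -0.3] w 0.0559 gf 0.0 q7 -1.25
  turn z -0.005  shift now-frame [-14.6   7.9 147.6] world [   2.1  -16.5 -147.6]
```

Both fixed views show that this block was knocked about 16–20 mm along −y. I'll use the new position.

Call:
arm_command(delta_pos=[[-6,3.5,0],[-6,3.5,0],[0,0,30],[0,0,30],[0,0,30],[0,0,30],[0,0,15],[0,0,8],[0,0,3.5],[0,0,0],[0,0,0],[0,0,0],[0,0,0],[0,0,0]], turn=[[0,0,0],[0,0,0],[0,0,0],[0,0,0],[0,0,0],[0,0,0],[0,0,0],[0,0,0],[0,0,0],[0,0,0],[0,0,0],[0,0,0],[0,0,0],[0,0,0]], claw=[56,56,56,56,56,56,56,56,56,56,20,20,20,20])

```text
time: 21.4
ee_pos: [0.5094, 0.344, 0.0102]
tcp_rot: [0.826, 0.564, 0.001, 0.0]
contact_force: [-0.1, -0.7, 6.6]
gripper_width: 0.0331
grip_force: 41.4
```

```bash
python3 -c "
from h import *
go(.5255,.0375,.0465,51.6)"
```

```text
t 21.4 at [0.5094 0.344  0.0102] yaw 68.6 tilt [0.002 0.001] F [-0.1 -0.7  6.6] w 0.0331 gf 41.4 q7 -1.30
  turn z 0.297  shift now-frame [-279.5  126.7  -36.7] world [  16.1 -306.5   36.3]
```

Call:
arm_command(delta_pos=[[0,0,-30],[0,0,-40],[0,0,-50],[-31,14,0],[-31,14,0],[-31,14,0],[-31,14,0],[-31,14,0],[-31,14,0],[-31,14,0],[-31,14,0],[-31,14,0],[0,0,0],[0,0,0],[0,0,0],[0,0,0]], turn=[[0,0,0],[0,0,0],[0,0,0],[0,0,0],[0,0,0],[0,0,0],[0,0,0],[0,0,0],[0,0,0],[0,0,0],[0,0,0],[0,0,0],[0,0,0.148],[0,0,0.148],[0,0,0],[0,0,0]], claw=[20,20,20,20,20,20,20,20,20,20,20,20,20,20,20,20])

```text
time: 23.0
ee_pos: [0.5242, 0.0379, 0.1289]
tcp_rot: [0.899, 0.438, 0.0, 0.0]
contact_force: [-0.5, -0.0, -1.1]
gripper_width: 0.0336
grip_force: 40.8
```

```bash
python3 -c "
from h import *
go(.5255,.0375,.0502,51.6)"; python3 fb.py .145 q 40
```

```text
t 23.0 at [0.5242 0.0379 0.1289] yaw 52.0 tilt [ 0. -0.] F [-0.5 -0.  -1.1] w 0.0336 gf 40.8 q7 -0.93
  turn z 0.006  shift now-frame [ 0.5  1.3 78.7] world [  1.3  -0.4 -78.7]
BLOCK [352. 160.] x 0.5876 y 0.0521 size 21 37 short 22.1 
BLOCK [257. 264.] x 0.5230 y 0.0364 size 34 65 short -37.5
```

Call:
arm_command(delta_pos=[[0,1,0],[0,0,25],[0,0,25],[0,0,15],[0,0,8],[0,0,3],[0,0,1.5],[0,0,0.8],[0,0,0],[0,0,0]], turn=[[0,0,0],[0,0,0],[0,0,0],[0,0,0],[0,0,0],[0,0,0],[0,0,0],[0,0,0],[0,0,0],[0,0,0]], claw=[20,20,20,20,20,20,20,20,20,20])

```text
time: 24.05
ee_pos: [0.5254, 0.037, 0.051]
tcp_rot: [0.9, 0.436, 0.0, 0.0]
contact_force: [-0.3, -0.2, 0.1]
gripper_width: 0.0335
grip_force: 40.7
```

Call:
arm_command(delta_pos=[[0,0,0.8],[0,0,0.5],[0,0,0]], turn=[[0,0,0],[0,0,0],[0,0,0]], claw=[20,20,20])

```text
time: 24.35
ee_pos: [0.5254, 0.037, 0.0501]
tcp_rot: [0.9, 0.436, 0.0, 0.0]
contact_force: [-3.0, -1.0, 7.7]
gripper_width: 0.0333
grip_force: 41.7
```

Call:
arm_command(delta_pos=[[0,0,0],[0,0,0],[0,0,0],[0,0,-20],[0,0,-40],[0,0,-50],[0,0,0]], turn=[[0,0,0],[0,0,0],[0,0,0],[0,0,0],[0,0,0],[0,0,0],[0,0,0]], claw=[50,50,50,50,50,50,56])

```text
time: 25.05
ee_pos: [0.5289, 0.0379, 0.1659]
tcp_rot: [0.9, 0.436, 0.005, 0.002]
contact_force: [0.5, 0.4, -0.0]
gripper_width: 0.0563
grip_force: 0.0
```

```bash
python3 fb.py .068 q 40; python3 -c "
from h import *
go(.3845,.282,.16,94.4)"
```

```text
BLOCK [332. 145.] x 0.5987 y 0.0256 size 32 59 short 21.8 
BLOCK [342. 169.] x 0.5947 y 0.0175 size 13 47 short 26.2 
BLOCK [256. 206.] x 0.5235 y 0.0346 size 33 59 short -38.9 
t 25.1 at [0.5274 0.0374 0.1627] yaw 51.7 tilt [0.007 0.   ] F [-0.9  0.6 -0.3] w 0.0559 gf 0.0 q7 -0.92
  turn z -0.746  shift now-frame [ 103.2 -263.8    1.7] world [-142.9  244.6   -2.7]
```

Call:
arm_command(delta_pos=[[13,-33,0],[13,-33,0],[13,-33,0],[13,-33,0],[13,-33,0],[13,-33,0],[13,-33,0],[12,-33,0],[0,0,0],[0,0,0],[0,0,0],[0,0,0],[0,0,0],[0,0,0],[0,0,0]], turn=[[0,0,0],[0,0,0],[0,0,0],[0,0,0],[0,0,0],[0,0,0],[0,0,0],[0,0,0],[0,0,-0.149],[0,0,-0.149],[0,0,-0.149],[0,0,-0.149],[0,0,-0.149],[0,0,0],[0,0,0]], claw=[56,56,56,56,56,56,56,56,56,56,56,56,56,56,56])

```text
time: 26.6
ee_pos: [0.3815, 0.2812, 0.1584]
tcp_rot: [0.681, 0.732, -0.0, -0.0]
contact_force: [0.8, -0.5, -0.8]
gripper_width: 0.056
grip_force: 0.0
```

```bash
python3 fb.py .028 q 40;  python3 -c "
from h import *
go(.3845,.282,.0075,94.4)"
```

```text
BLOCK [497.  13.] x 0.5545 y 0.4369 size 18 42 short -74.0 edge
BLOCK [259. 182.] x 0.3821 y 0.2836 size 34 58 short 3.9 
t 26.6 at [0.3816 0.2812 0.1586] yaw 94.1 tilt [-0.001 -0.   ] F [-0.1 -0.1  0.3] w 0.0559 gf 0.0 q7 -0.76
  turn z -0.005  shift now-frame [  0.6   3.1 151.1] world [   2.9    0.8 -151.1]
```

Well aligned with (0.382,0.2836).

Call:
arm_command(delta_pos=[[2,1,0],[0,0,30],[0,0,30],[0,0,30],[0,0,30],[0,0,18],[0,0,9],[0,0,3],[0,0,0],[0,0,0],[0,0,0],[0,0,0],[0,0,0]], turn=[[0,0,0],[0,0,0],[0,0,0],[0,0,0],[0,0,0],[0,0,0],[0,0,0],[0,0,0],[0,0,0],[0,0,0],[0,0,0],[0,0,0],[0,0,0]], claw=[56,56,56,56,56,56,56,56,56,20,20,20,20])

```text
time: 27.95
ee_pos: [0.3836, 0.2842, 0.0103]
tcp_rot: [0.68, 0.733, 0.001, 0.0]
contact_force: [-0.7, 0.2, 6.6]
gripper_width: 0.0331
grip_force: 40.8
```

```bash
python3 -c "
from h import *
go(.553,-.0315,.0482,171.6)"
```

```text
t 27.9 at [0.3836 0.2842 0.0103] yaw 94.3 tilt [0.002 0.001] F [-0.7  0.2  6.6] w 0.0331 gf 40.8 q7 -0.93
  turn z -1.349  shift now-frame [-327.6  145.2  -37.9] world [ 169.4 -315.7   37.9]
```

Call:
arm_command(delta_pos=[[0,0,-30],[0,0,-40],[0,0,-50],[-32,14,0],[-33,15,0],[-33,14,0],[-33,15,0],[-33,14,0],[-33,15,0],[-33,14,0],[-33,15,0],[-33,14,0],[-33,15,0],[0,0,0],[0,0,0]], turn=[[0,0,0],[0,0,0],[0,0,0],[0,0,0],[0,0,0],[0,0,0],[0,0,0],[0,0,0],[0,0,0],[0,0,0],[0,0,0],[0,0,0],[0,0,0],[0,0,0],[0,0,0]], claw=[20,20,20,20,20,20,20,20,20,20,20,20,20,20,20])

```text
time: 29.45
ee_pos: [0.5522, -0.0343, 0.129]
tcp_rot: [0.681, 0.733, 0.0, -0.0]
contact_force: [-0.3, 0.9, -1.2]
gripper_width: 0.0332
grip_force: 40.2
```

Call:
arm_command(delta_pos=[[0,0,0],[0,0,0],[0,0,0],[0,0,0],[0,0,0],[0,0,0],[0,0,0],[0,0,0],[0,0,0],[0,0,0],[0,0,0]], turn=[[0,0,-0.15],[0,0,-0.15],[0,0,-0.15],[0,0,-0.15],[0,0,-0.15],[0,0,-0.15],[0,0,-0.15],[0,0,-0.15],[0,0,-0.15],[0,0,0],[0,0,0]], claw=[20,20,20,20,20,20,20,20,20,20,20])

```text
time: 30.55
ee_pos: [0.552, -0.0324, 0.1293]
tcp_rot: [0.074, 0.997, 0.0, 0.0]
contact_force: [0.4, 0.2, -1.1]
gripper_width: 0.0333
grip_force: 40.2
```

```bash
python3 -c "
from h import *
go(.553,-.0315,.0502,171.6)"; python3 fb.py .145 q 40
```

```text
t 30.6 at [ 0.552  -0.0324  0.1293] yaw 171.5 tilt [0. 0.] F [ 0.4  0.2 -1.1] w 0.0333 gf 40.2 q7 1.15
  turn z -0.001  shift now-frame [-0.9  1.1 79.1] world [  1.    0.9 -79.1]
BLOCK [341. 155.] x 0.5046 y 0.0104 size 21 37 short -37.7 
BLOCK [257. 259.] x 0.5503 y -0.0330 size 35 64 short 81.5 
BLOCK [344. 247.] x 0.5487 y 0.0080 size 26 29 short -67.6
```

Call:
arm_command(delta_pos=[[-1,1,0],[0,0,25],[0,0,25],[0,0,15],[0,0,8],[0,0,3],[0,0,2],[0,0,1],[0,0,0.8],[0,0,0]], turn=[[0,0,0],[0,0,0],[0,0,0],[0,0,0],[0,0,0],[0,0,0],[0,0,0],[0,0,0],[0,0,0],[0,0,0]], claw=[20,20,20,20,20,20,20,20,20,20])

```text
time: 31.6
ee_pos: [0.554, -0.0326, 0.0503]
tcp_rot: [0.072, 0.997, -0.0, 0.001]
contact_force: [-2.3, -0.2, 5.0]
gripper_width: 0.0332
grip_force: 40.7
```

Call:
arm_command(delta_pos=[[0,0,0],[0,0,0],[0,0,0],[0,0,-20],[0,0,-40],[0,0,-50],[0,0,-50],[0,0,-50],[-30,0,-50],[-30,0,0],[0,0,0],[0,0,0]], turn=[[0,0,0],[0,0,0],[0,0,0],[0,0,0],[0,0,0],[0,0,0],[0,0,0],[0,0,0],[0,0,0],[0,0,0],[0,0,0],[0,0,0]], claw=[50,50,50,50,50,50,56,56,56,56,56,56])

```text
time: 32.8
ee_pos: [0.6085, -0.0403, 0.3013]
tcp_rot: [0.072, 0.997, 0.001, -0.001]
contact_force: [-0.4, -0.1, -0.8]
gripper_width: 0.0557
grip_force: 0.0
```

```bash
python3 fb.py .068 q 140; python3 -c "
from h import *
im,c=snap('wrist','w6'); go(.648,-.06,.08)
for ce,st,mm in comps(rmask(im),30): print('red',ce,ray(c,*ce,.095))
# lamp corner candidates
d=cv2.cvtColor(im,cv2.COLOR_RGB2HSV); m=(d[...,0]>115)&(d[...,0]<140)&(d[...,1]>90)&(d[...,2]>60)
for ce,st,mm in comps(m,60):
    print('purple',ce,[ (p.round(0),ray(c,*p,.16).round(3),ray(c,*p,.11).round(3)) for p in cv2.boxPoints(cv2.minAreaRect(contour(mm)))])
im,c=snap('top')
d=cv2.cvtColor(im,cv2.COLOR_RGB2HSV); m=(d[...,0]>115)&(d[...,0]<140)&(d[...,1]>90)&(d[...,2]>60)
for ce,st,mm in comps(m,30):
    print('purple top',ce,[ (p.round(0),ray(c,*p,.16).round(3),ray(c,*p,.11).round(3)) for p in cv2.boxPoints(cv2.minAreaRect(contour(mm)))])
"
```

```text
BLOCK [307.  86.] x 0.5218 y 0.0319 size 33 55 short -37.5 
BLOCK [257. 122.] x 0.5553 y -0.0335 size 32 54 short 81.0 
BLOCK [306. 151.] x 0.5989 y 0.0226 size 33 54 short 21.7 
t 32.9 at [ 0.6078 -0.0401  0.3017] yaw 171.8 tilt [-0.001  0.   ] F [-0.2  0.6  0.3] w 0.0561 gf 0.0 q7 1.21
  shift now-frame [-42.9 -13.9 221.7] world [  40.2  -19.9 -221.7]
red [246.73305085 203.86440678] [ 0.64805436 -0.0595932   0.095     ]
red [ 24.91284404 219.87614679] [ 0.62875374 -0.33884365  0.095     ]
purple [389.33935018 286.94584838] [(array([373., 285.], dtype=float32), array([0.74 , 0.069, 0.16 ]), array([0.776, 0.087, 0.11 ])), (array([405., 279.], dtype=float32), array([0.738, 0.104, 0.16 ]), array([0.773, 0.127, 0.11 ])), (array([407., 292.], dtype=float32), array([0.754, 0.106, 0.16 ]), array([0.793, 0.13 , 0.11 ])), (array([376., 298.], dtype=float32), array([0.757, 0.071, 0.16 ]), array([0.796, 0.089, 0.11 ]))]
purple [312.74318182 309.325     ] [(array([301., 298.], dtype=float32), array([ 0.746, -0.011,  0.16 ]), array([ 0.783, -0.007,  0.11 ])), (array([320., 295.], dtype=float32), array([0.744, 0.01 , 0.16 ]), array([0.78 , 0.018, 0.11 ])), (array([325., 320.], dtype=float32), array([0.778, 0.013, 0.16 ]), array([0.82 , 0.021, 0.11 ])), (array([306., 323.], dtype=float32), array([ 0.78 , -0.009,  0.16 ]), array([ 0.823, -0.005,  0.11 ]))]
purple top [255.66801619 143.03238866] [(array([239., 145.], dtype=float32), array([0.77, 0.13, 0.16]), array([0.813, 0.116, 0.11 ])), (array([271., 133.], dtype=float32), array([ 0.779, -0.007,  0.16 ]), array([ 0.823, -0.026,  0.11 ])), (array([274., 141.], dtype=float32), array([ 0.739, -0.002,  0.16 ]), array([ 0.781, -0.02 ,  0.11 ])), (array([241., 153.], dtype=float32), array([0.73 , 0.134, 0.16 ]), array([0.772, 0.12 , 0.11 ]))]
```

View pics/w6.png

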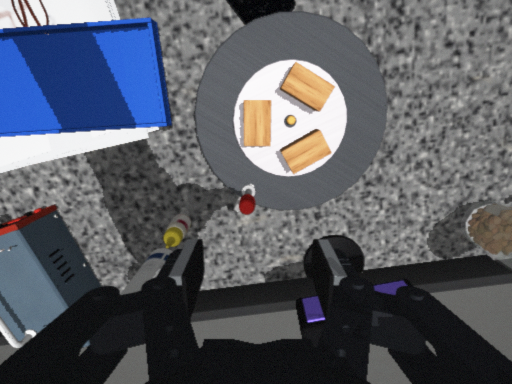

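All three blocks lie flat on the carrier at (306,86), (257,122) and (306,151), the wheel is still at the pointer, and the knob is at (247,204). The lamp face is at x≈0.77, which leaves about 100 mm beyond the knob's circle. Now I'll take the knob.

Call:
arm_command(delta_pos=[[-15,-5,0],[-15,-5,0],[-13,-4,0],[0,0,30],[0,0,30],[0,0,30],[0,0,20],[0,0,0],[0,0,0]], turn=[[0,0,0],[0,0,0],[0,0,0],[0,0,0],[0,0,0],[0,0,0],[0,0,0],[0,0,0],[0,0,0]], claw=[46,46,46,46,46,46,46,46,46])

```text
time: 33.85
ee_pos: [0.6487, -0.0608, 0.193]
tcp_rot: [0.072, 0.997, -0.0, 0.0]
contact_force: [-0.2, -0.4, 0.9]
gripper_width: 0.0459
grip_force: 0.0
```

```bash
python3 -c "
from h import *
im,c=snap('wrist')
for ce,st,mm in comps(rmask(im),100): print('red',ce,st,ray(c,*ce,.1))
go(.6485,-.060,.079)"
```

```text
red [258.96421846 196.34086629] [248 182  23  29 531] [ 0.64701776 -0.05977379  0.1       ]
t 33.9 at [ 0.6493 -0.0606  0.1938] yaw 171.7 tilt [ 0.002 -0.   ] F [ 0.6 -0.3  0.4] w 0.0460 gf 0.0 q7 1.19
  shift now-frame [  1.1   0.4 114.8] world [  -0.8    0.6 -114.8]
```

Call:
arm_command(delta_pos=[[1,0,30],[0,0,30],[0,0,30],[0,0,16],[0,0,8],[0,0,0],[0,0,0],[0,0,0],[0,0,0],[0,0,0]], turn=[[0,0,0],[0,0,0],[0,0,0],[0,0,0],[0,0,0],[0,0,0],[0,0,0],[0,0,0],[0,0,0],[0,0,0]], claw=[46,46,46,46,46,46,8,8,8,8], squeeze=30)

```text
time: 34.9
ee_pos: [0.6492, -0.0603, 0.0801]
tcp_rot: [0.072, 0.997, 0.0, 0.001]
contact_force: [-0.8, 0.7, 6.0]
gripper_width: 0.0186
grip_force: 30.1
```

```bash
cat > arc.py <<'E'
from h import *
import sys
th=np.radians(float(sys.argv[1])); n=int(sys.argv[2]); step=np.radians(float(sys.argv[3])); z=float(sys.argv[4])
C=np.array([.5592,.0108]); R=.115; a0=np.radians(-38.3)
s=arm.state(); M=Rn.from_quat(s['tcp_rot']).as_matrix(); p=s['ee_pos']; d=p[:2]-C
print('t %.1f'%s['time'],p.round(4),'r %.4f theta %.2f'%(np.hypot(*d),np.degrees(np.arctan2(d[1],d[0])-a0)%360),'F',s['contact_force'].round(1),'w %.4f gf %.0f'%(s['gripper_width'],s['grip_force']),s['qpos'].round(2))
cur=C+R*np.array([np.cos(a0+th),np.sin(a0+th)]); rows=[]; done=np.zeros(3)
full=None
for i in range(1,n+1):
    a=a0+th+i*step; t=C+R*np.array([np.cos(a),np.sin(a)]); 
    v=M.T@np.r_[t-cur,0]*1000
    rows.append([round(float(v[0]),1),round(float(v[1]),1),0]); cur=t
print(rows)
im,c=snap('wrist'); h=cv2.cvtColor(im,cv2.COLOR_RGB2HSV)
E
python3 arc.py 0 20 3 .079
```

```text
t 34.9 [ 0.6492 -0.0603  0.0801] r 0.1146 theta 360.00 F [-0.8  0.7  6. ] w 0.0186 gf 30 [ 0.57  0.68 -0.79  1.45  0.49  1.21  1.14]
[[-2.9, 5.3, 0], [-2.6, 5.4, 0], [-2.3, 5.6, 0], [-2.0, 5.7, 0], [-1.7, 5.8, 0], [-1.4, 5.9, 0], [-1.1, 5.9, 0], [-0.8, 6.0, 0], [-0.5, 6.0, 0], [-0.2, 6.0, 0], [0.2, 6.0, 0], [0.5, 6.0, 0], [0.8, 6.0, 0], [1.1, 5.9, 0], [1.4, 5.9, 0], [1.7, 5.8, 0], [2.0, 5.7, 0], [2.3, 5.6, 0], [2.6, 5.4, 0], [2.9, 5.3, 0]]
```

Call:
arm_command(delta_pos=[[-2.9,5.3,0],[-2.6,5.4,0],[-2.3,5.6,0],[-2.0,5.7,0],[-1.7,5.8,0],[-1.4,5.9,0],[-1.1,5.9,0],[-0.8,6.0,0],[-0.5,6.0,0],[-0.2,6.0,0],[0.2,6.0,0],[0.5,6.0,0],[0.8,6.0,0],[1.1,5.9,0],[1.4,5.9,0],[1.7,5.8,0],[2.0,5.7,0],[2.3,5.6,0],[2.6,5.4,0],[2.9,5.3,0]], turn=[[0,0,0],[0,0,0],[0,0,0],[0,0,0],[0,0,0],[0,0,0],[0,0,0],[0,0,0],[0,0,0],[0,0,0],[0,0,0],[0,0,0],[0,0,0],[0,0,0],[0,0,0],[0,0,0],[0,0,0],[0,0,0],[0,0,0],[0,0,0]], claw=[8,8,8,8,8,8,8,8,8,8,8,8,8,8,8,8,8,8,8,8])

```text
time: 36.95
ee_pos: [0.6668, 0.0541, 0.0801]
tcp_rot: [0.073, 0.997, 0.001, 0.003]
contact_force: [5.4, 0.8, 4.6]
gripper_width: 0.0186
grip_force: 30.0
```

```bash
python3 arc.py 60 20 3 .079
```

```text
t 37.0 [0.6668 0.0541 0.0801] r 0.1160 theta 60.23 F [5.4 0.8 4.6] w 0.0186 gf 30 [ 0.38  0.71 -0.78  1.4   0.51  1.23  0.97]
[[3.1, 5.1, 0], [3.4, 5.0, 0], [3.7, 4.8, 0], [3.9, 4.6, 0], [4.1, 4.4, 0], [4.4, 4.1, 0], [4.6, 3.9, 0], [4.8, 3.7, 0], [5.0, 3.4, 0], [5.1, 3.1, 0], [5.3, 2.9, 0], [5.4, 2.6, 0], [5.6, 2.3, 0], [5.7, 2.0, 0], [5.8, 1.7, 0], [5.9, 1.4, 0], [5.9, 1.1, 0], [6.0, 0.8, 0], [6.0, 0.5, 0], [6.0, 0.2, 0]]
```

Call:
arm_command(delta_pos=[[3.1,5.1,0],[3.4,5.0,0],[3.7,4.8,0],[3.9,4.6,0],[4.1,4.4,0],[4.4,4.1,0],[4.6,3.9,0],[4.8,3.7,0],[5.0,3.4,0],[5.1,3.1,0],[5.3,2.9,0],[5.4,2.6,0],[5.6,2.3,0],[5.7,2.0,0],[5.8,1.7,0],[5.9,1.4,0],[5.9,1.1,0],[6.0,0.8,0],[6.0,0.5,0],[6.0,0.2,0]], turn=[[0,0,0],[0,0,0],[0,0,0],[0,0,0],[0,0,0],[0,0,0],[0,0,0],[0,0,0],[0,0,0],[0,0,0],[0,0,0],[0,0,0],[0,0,0],[0,0,0],[0,0,0],[0,0,0],[0,0,0],[0,0,0],[0,0,0],[0,0,0]], claw=[8,8,8,8,8,8,8,8,8,8,8,8,8,8,8,8,8,8,8,8])

```text
time: 39.0
ee_pos: [0.5754, 0.1261, 0.08]
tcp_rot: [0.072, 0.997, 0.001, 0.002]
contact_force: [1.8, 0.8, 9.3]
gripper_width: 0.0188
grip_force: 30.4
```

```bash
python3 arc.py 120 20 3 .079
```

```text
t 39.0 [0.5754 0.1261 0.08  ] r 0.1164 theta 120.30 F [1.8 0.8 9.3] w 0.0188 gf 30 [ 0.36  0.57 -0.85  1.64  0.46  1.14  0.82]
[[6.0, -0.2, 0], [6.0, -0.5, 0], [6.0, -0.8, 0], [5.9, -1.1, 0], [5.9, -1.4, 0], [5.8, -1.7, 0], [5.7, -2.0, 0], [5.6, -2.3, 0], [5.4, -2.6, 0], [5.3, -2.9, 0], [5.1, -3.1, 0], [5.0, -3.4, 0], [4.8, -3.7, 0], [4.6, -3.9, 0], [4.4, -4.1, 0], [4.1, -4.4, 0], [3.9, -4.6, 0], [3.7, -4.8, 0], [3.4, -5.0, 0], [3.1, -5.1, 0]]
```

Call:
arm_command(delta_pos=[[6.0,-0.2,0],[6.0,-0.5,0],[6.0,-0.8,0],[5.9,-1.1,0],[5.9,-1.4,0],[5.8,-1.7,0],[5.7,-2.0,0],[5.6,-2.3,0],[5.4,-2.6,0],[5.3,-2.9,0],[5.1,-3.1,0],[5.0,-3.4,0],[4.8,-3.7,0],[4.6,-3.9,0],[4.4,-4.1,0],[4.1,-4.4,0],[3.9,-4.6,0],[3.7,-4.8,0],[3.4,-5.0,0],[3.1,-5.1,0]], turn=[[0,0,0],[0,0,0],[0,0,0],[0,0,0],[0,0,0],[0,0,0],[0,0,0],[0,0,0],[0,0,0],[0,0,0],[0,0,0],[0,0,0],[0,0,0],[0,0,0],[0,0,0],[0,0,0],[0,0,0],[0,0,0],[0,0,0],[0,0,0]], claw=[8,8,8,8,8,8,8,8,8,8,8,8,8,8,8,8,8,8,8,8])

```text
time: 41.05
ee_pos: [0.4689, 0.0828, 0.0799]
tcp_rot: [0.072, 0.997, 0.0, 0.002]
contact_force: [1.8, 0.3, 12.2]
gripper_width: 0.0188
grip_force: 30.7
```

```bash
python3 arc.py 180 20 3 .079
```

```text
t 41.0 [0.4689 0.0828 0.0799] r 0.1155 theta 179.75 F [ 1.8  0.3 12.2] w 0.0188 gf 31 [ 0.57  0.34 -0.94  1.93  0.32  1.02  0.92]
[[2.9, -5.3, 0], [2.6, -5.4, 0], [2.3, -5.6, 0], [2.0, -5.7, 0], [1.7, -5.8, 0], [1.4, -5.9, 0], [1.1, -5.9, 0], [0.8, -6.0, 0], [0.5, -6.0, 0], [0.2, -6.0, 0], [-0.2, -6.0, 0], [-0.5, -6.0, 0], [-0.8, -6.0, 0], [-1.1, -5.9, 0], [-1.4, -5.9, 0], [-1.7, -5.8, 0], [-2.0, -5.7, 0], [-2.3, -5.6, 0], [-2.6, -5.4, 0], [-2.9, -5.3, 0]]
```

Call:
arm_command(delta_pos=[[2.9,-5.3,-0.1],[2.6,-5.4,-0.1],[2.3,-5.6,-0.1],[2.0,-5.7,-0.1],[1.7,-5.8,-0.1],[1.4,-5.9,0],[1.1,-5.9,0],[0.8,-6.0,0],[0.5,-6.0,0],[0.2,-6.0,0],[-0.2,-6.0,0],[-0.5,-6.0,0],[-0.8,-6.0,0],[-1.1,-5.9,0],[-1.4,-5.9,0],[-1.7,-5.8,0],[-2.0,-5.7,0],[-2.3,-5.6,0],[-2.6,-5.4,0],[-2.9,-5.3,0]], turn=[[0,0,0],[0,0,0],[0,0,0],[0,0,0],[0,0,0],[0,0,0],[0,0,0],[0,0,0],[0,0,0],[0,0,0],[0,0,0],[0,0,0],[0,0,0],[0,0,0],[0,0,0],[0,0,0],[0,0,0],[0,0,0],[0,0,0],[0,0,0]], claw=[8,8,8,8,8,8,8,8,8,8,8,8,8,8,8,8,8,8,8,8])

```text
time: 43.1
ee_pos: [0.453, -0.0309, 0.08]
tcp_rot: [0.072, 0.997, 0.001, 0.002]
contact_force: [6.1, 4.1, 5.0]
gripper_width: 0.0189
grip_force: 30.1
```

```bash
python3 arc.py 240 20 3 .079
```

```text
t 43.1 [ 0.453  -0.0309  0.08  ] r 0.1141 theta 239.74 F [6.1 4.1 5. ] w 0.0189 gf 30 [ 0.82  0.27 -0.92  1.99  0.26  1.    1.21]
[[-3.1, -5.1, 0], [-3.4, -5.0, 0], [-3.7, -4.8, 0], [-3.9, -4.6, 0], [-4.1, -4.4, 0], [-4.4, -4.1, 0], [-4.6, -3.9, 0], [-4.8, -3.7, 0], [-5.0, -3.4, 0], [-5.1, -3.2, 0], [-5.3, -2.9, 0], [-5.4, -2.6, 0], [-5.6, -2.3, 0], [-5.7, -2.0, 0], [-5.8, -1.7, 0], [-5.9, -1.4, 0], [-5.9, -1.1, 0], [-6.0, -0.8, 0], [-6.0, -0.5, 0], [-6.0, -0.2, 0]]
```

Call:
arm_command(delta_pos=[[-3.1,-5.1,0],[-3.4,-5.0,0],[-3.7,-4.8,0],[-3.9,-4.6,0],[-4.1,-4.4,0],[-4.4,-4.1,0],[-4.6,-3.9,0],[-4.8,-3.7,0],[-5.0,-3.4,0],[-5.1,-3.2,0],[-5.3,-2.9,0],[-5.4,-2.6,0],[-5.6,-2.3,0],[-5.7,-2.0,0],[-5.8,-1.7,0],[-5.9,-1.4,0],[-5.9,-1.1,0],[-6.0,-0.8,0],[-6.0,-0.5,0],[-6.0,-0.2,0]], turn=[[0,0,0],[0,0,0],[0,0,0],[0,0,0],[0,0,0],[0,0,0],[0,0,0],[0,0,0],[0,0,0],[0,0,0],[0,0,0],[0,0,0],[0,0,0],[0,0,0],[0,0,0],[0,0,0],[0,0,0],[0,0,0],[0,0,0],[0,0,0]], claw=[8,8,8,8,8,8,8,8,8,8,8,8,8,8,8,8,8,8,8,8])

```text
time: 45.15
ee_pos: [0.5421, -0.1016, 0.08]
tcp_rot: [0.072, 0.997, 0.001, 0.001]
contact_force: [-0.8, 4.7, 11.0]
gripper_width: 0.0184
grip_force: 30.7
```

```bash
python3 arc.py 300 20 3 .079
```

```text
t 45.1 [ 0.5421 -0.1016  0.08  ] r 0.1137 theta 299.63 F [-0.8  4.7 11. ] w 0.0184 gf 31 [ 0.77  0.48 -0.82  1.74  0.39  1.09  1.26]
[[-6.0, 0.1, 0], [-6.0, 0.5, 0], [-6.0, 0.8, 0], [-5.9, 1.1, 0], [-5.9, 1.4, 0], [-5.8, 1.7, 0], [-5.7, 2.0, 0], [-5.6, 2.3, 0], [-5.4, 2.6, 0], [-5.3, 2.9, 0], [-5.1, 3.1, 0], [-5.0, 3.4, 0], [-4.8, 3.7, 0], [-4.6, 3.9, 0], [-4.4, 4.1, 0], [-4.2, 4.4, 0], [-3.9, 4.6, 0], [-3.7, 4.8, 0], [-3.4, 5.0, 0], [-3.2, 5.1, 0]]
```

Call:
arm_command(delta_pos=[[-6.0,0.1,-0.1],[-6.0,0.5,-0.1],[-6.0,0.8,-0.1],[-5.9,1.1,-0.1],[-5.9,1.4,0],[-5.8,1.7,0],[-5.7,2.0,0],[-5.6,2.3,0],[-5.4,2.6,0],[-5.3,2.9,0],[-5.1,3.1,0],[-5.0,3.4,0],[-4.8,3.7,0],[-4.6,3.9,0],[-4.4,4.1,0],[-4.2,4.4,0],[-3.9,4.6,0],[-3.7,4.8,0],[-3.4,5.0,0],[-3.2,5.1,0]], turn=[[0,0,0],[0,0,0],[0,0,0],[0,0,0],[0,0,0],[0,0,0],[0,0,0],[0,0,0],[0,0,0],[0,0,0],[0,0,0],[0,0,0],[0,0,0],[0,0,0],[0,0,0],[0,0,0],[0,0,0],[0,0,0],[0,0,0],[0,0,0]], claw=[8,8,8,8,8,8,8,8,8,8,8,8,8,8,8,8,8,8,8,8])

```text
time: 47.2
ee_pos: [0.6485, -0.061, 0.0801]
tcp_rot: [0.073, 0.997, -0.0, 0.0]
contact_force: [-2.0, -1.5, 8.0]
gripper_width: 0.0188
grip_force: 30.4
```

```bash
python3 -c "
from h import *
go(.6492,-.0603,.08)"
```

```text
t 47.2 at [ 0.6485 -0.061   0.0801] yaw 171.7 tilt [ 0.001 -0.001] F [-2.  -1.5  8. ] w 0.0188 gf 30.4 q7 1.16
  shift now-frame [-0.6  0.8  0.1] world [ 0.7  0.7 -0.1]
```

Call:
arm_command(delta_pos=[[-0.6,0.8,0],[0,0,0],[0,0,0],[0,0,0],[0,0,0],[0,0,0],[0,0,-30],[0,0,-40],[0,0,-50],[0,0,-50],[0,0,-50],[0,0,0],[0,0,0]], turn=[[0,0,0],[0,0,0],[0,0,0],[0,0,0],[0,0,0],[0,0,0],[0,0,0],[0,0,0],[0,0,0],[0,0,0],[0,0,0],[0,0,0],[0,0,0]], claw=[8,8,8,46,46,46,46,46,50,56,56,56,56])

```text
time: 48.5
ee_pos: [0.6493, -0.0598, 0.3004]
tcp_rot: [0.072, 0.997, 0.0, 0.001]
contact_force: [0.6, -0.7, -0.6]
gripper_width: 0.0561
grip_force: 0.0
```

```bash
python3 fb.py .068 q 140; python3 -c "
from h import *
im,c=snap('wrist','w7'); go(.5989,.0226,.16,111.7)
for ce,st,mm in comps(rmask(im),30): print('red',ce,ray(c,*ce,.095))
b=max(comps(bmask(im),500),key=lambda q:q[1][4]);print('tray',cv2.minAreaRect(cast(c,contour(b[2]),.05)[:,:2].astype(np.float32)),b[1])"
```

```text
BLOCK [321.  45.] x 0.5221 y 0.0325 size 33 55 short -38.9 
BLOCK [268.  84.] x 0.5551 y -0.0332 size 32 53 short 81.6 
BLOCK [318. 115.] x 0.5992 y 0.0221 size 33 54 short 21.4 
t 48.6 at [ 0.6484 -0.0603  0.2976] yaw 171.7 tilt [-0.002 -0.   ] F [-0.1 -0.6 -0.8] w 0.0561 gf 0.0 q7 1.24
  turn z 1.047  shift now-frame [ 60.6  75.  137.7] world [ -49.5   82.9 -137.6]
red [257.75918367 170.39591837] [ 0.64847193 -0.06013253  0.095     ]
red [ 26.95128205 191.11794872] [ 0.633303   -0.34055129  0.095     ]
tray ((0.4793999493122101, -0.25234758853912354), (0.2251698076725006, 0.11010429263114929), 85.29196166992188) [    0     0   179   103 16669]
```

View pics/w7.png

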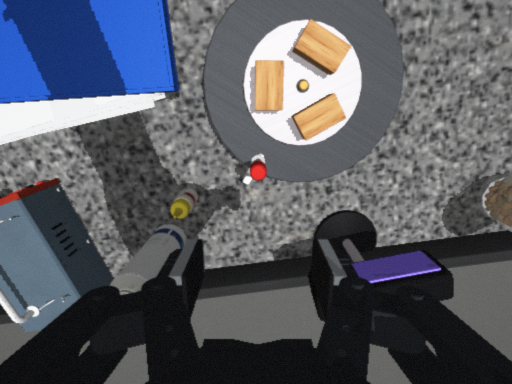

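The full turn is done. The knob is back at (258,170), which is (0.6485,−0.060) against (0.648,−0.0596) before, and the blocks are unmoved on the carrier. Now I'll transfer them to the tray.

Call:
arm_command(delta_pos=[[32,4,35],[32,5,35],[32,4,35],[0,0,30],[0,0,0],[0,0,0]], turn=[[0,0,0],[0,0,0],[0,0,0],[0,0,0],[0,0,0],[0,0,0]], claw=[50,50,50,50,50,50])

```text
time: 49.2
ee_pos: [0.5556, -0.0338, 0.1638]
tcp_rot: [0.073, 0.997, 0.0, -0.001]
contact_force: [0.3, 0.6, 1.4]
gripper_width: 0.0498
grip_force: 0.0
```

```bash
python3 fb.py .068 q 40; python3 -c "
from h import *
go(.5552,-.0335,.05,171.5)"
```

```text
BLOCK [332. 144.] x 0.5209 y 0.0310 size 33 58 short -38.1 
BLOCK [258. 193.] x 0.5526 y -0.0332 size 32 58 short 80.9 
BLOCK [329. 227.] x 0.5947 y 0.0209 size 43 55 short 21.6 
t 49.2 at [ 0.5567 -0.0335  0.165 ] yaw 171.7 tilt [0.001 0.001] F [0.3 0.2 0.3] w 0.0496 gf 0.0 q7 1.18
  turn z 0.003  shift now-frame [  1.6  -0.3 115. ] world [  -1.5    0.  -115. ]
```

Call:
arm_command(delta_pos=[[1.5,0,30],[0,0,30],[0,0,30],[0,0,15],[0,0,7],[0,0,3],[0,0,0],[0,0,0],[0,0,0],[0,0,0],[0,0,0]], turn=[[0,0,0],[0,0,0],[0,0,0],[0,0,0],[0,0,0],[0,0,0],[0,0,0],[0,0,0],[0,0,0],[0,0,0],[0,0,0]], claw=[50,50,50,50,50,50,50,20,20,20,20], squeeze=40)

```text
time: 50.35
ee_pos: [0.5554, -0.0331, 0.0505]
tcp_rot: [0.072, 0.997, -0.0, 0.001]
contact_force: [0.1, -0.2, 6.4]
gripper_width: 0.0329
grip_force: 40.8
```

```bash
python3 -c "
from h import *
go(.4665,-.324,.041,175.4)"
```

```text
t 50.4 at [ 0.5554 -0.0331  0.0505] yaw 171.7 tilt [ 0.003 -0.   ] F [ 0.1 -0.2  6.4] w 0.0329 gf 40.8 q7 1.10
  turn z -0.064  shift now-frame [  46.  -300.7    9.4] world [ -88.9 -290.9   -9.5]
```

Call:
arm_command(delta_pos=[[0,0,-20],[0,0,-35],[0,0,-35],[5,-33,0],[5,-33,0],[5,-33,0],[5,-33,0],[5,-34,0],[5,-34,0],[5,-34,0],[5,-34,0],[6,-33,0],[0,0,0],[0,0,0],[0,0,0]], turn=[[0,0,0],[0,0,0],[0,0,0],[0,0,0],[0,0,0],[0,0,0],[0,0,0],[0,0,0],[0,0,0],[0,0,0],[0,0,0],[0,0,0],[0,0,-0.064],[0,0,0],[0,0,0]], claw=[20,20,20,20,20,20,20,20,20,20,20,20,20,20,20])

```text
time: 51.85
ee_pos: [0.4658, -0.3235, 0.1393]
tcp_rot: [0.041, 0.999, 0.0, 0.0]
contact_force: [-0.4, 0.6, -0.6]
gripper_width: 0.0335
grip_force: 40.0
```

```bash
python3 fb.py .16 q 40; python3 -c "
from h import *
go(.4665,-.324,.041,175.4)
im,c=snap('wrist','w8')
b=max(comps(bmask(im),500),key=lambda q:q[1][4]);print('tray',cv2.minAreaRect(cast(c,contour(b[2]),.05)[:,:2].astype(np.float32)),b[1])"
```

```text
BLOCK [291.  60.] x 0.3775 y -0.3037 size 9 44 short -83.0 edge
BLOCK [257. 256.] x 0.4595 y -0.3238 size 33 61 short 84.3 
t 51.9 at [ 0.466  -0.3232  0.1393] yaw 175.4 tilt [0. 0.] F [ 0.1  0.3 -0.6] w 0.0333 gf 40.0 q7 1.80
  turn z -0.0  shift now-frame [-0.6 -0.8 98.3] world [  0.5  -0.8 -98.3]
tray ((0.4704916179180145, -0.26402005553245544), (0.23875676095485687, 0.1250263899564743), 85.3569107055664) [  180   121   313   147 35851]
```

View pics/w8.png

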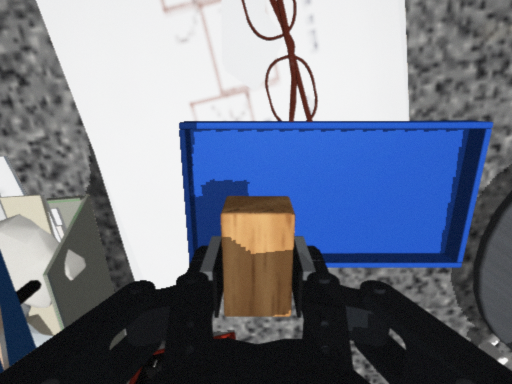

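The held block is upright at (257,256), above the tray's left half, and the tray spans (182–490, 121–268). Lowering.

Call:
arm_command(delta_pos=[[0,0,30],[0,0,30],[0,0,20],[0,0,10],[0,0,4],[0,0,2],[0,0,1],[0,0,0]], turn=[[0,0,0],[0,0,0],[0,0,0],[0,0,0],[0,0,0],[0,0,0],[0,0,0],[0,0,0]], claw=[20,20,20,20,20,20,20,20])

```text
time: 52.75
ee_pos: [0.4659, -0.3246, 0.0429]
tcp_rot: [0.04, 0.999, -0.0, 0.001]
contact_force: [0.3, 0.2, -0.5]
gripper_width: 0.0329
grip_force: 40.0
```

Call:
arm_command(delta_pos=[[0,0,0.7],[0,0,0.7],[0,0,0],[0,0,0]], turn=[[0,0,0],[0,0,0],[0,0,0],[0,0,0]], claw=[20,20,20,20])

```text
time: 53.15
ee_pos: [0.4657, -0.3247, 0.0416]
tcp_rot: [0.04, 0.999, -0.0, 0.0]
contact_force: [-2.0, 1.3, 5.3]
gripper_width: 0.033
grip_force: 40.7
```

Call:
arm_command(delta_pos=[[0,0,0],[0,0,0],[0,0,0],[0,0,-20],[0,0,-40],[0,0,-50],[0,0,0]], turn=[[0,0,0],[0,0,0],[0,0,0],[0,0,0],[0,0,0],[0,0,0],[0,0,0]], claw=[50,50,50,50,50,50,50])

```text
time: 53.85
ee_pos: [0.4691, -0.3256, 0.1576]
tcp_rot: [0.04, 0.999, -0.003, 0.005]
contact_force: [2.2, -0.0, -0.3]
gripper_width: 0.05
grip_force: 0.0
```

```bash
python3 fb.py .059 q 40; python3 -c "
from h import *
go(.5215,.0325,.16,231.4)"
```

```text
BLOCK [292.  55.] x 0.3655 y -0.2921 size 15 81 short -83.2 edge
BLOCK [259. 187.] x 0.4634 y -0.3252 size 33 58 short 85.7 
t 53.9 at [ 0.4676 -0.3253  0.1544] yaw 175.4 tilt [ 0.005 -0.004] F [ 0.7 -0.1 -0.2] w 0.0502 gf 0.0 q7 1.81
  turn z -0.978  shift now-frame [-25.  360.9  -6.8] world [ 53.9 357.8   5.6]
```

Call:
arm_command(delta_pos=[[-3,36,0],[-2,36,0],[-3,36,0],[-2,36,0],[-3,36,0],[-2,36,0],[-3,36,0],[-2,36,0],[-3,36,0],[-2,36,0],[0,0,0],[0,0,0],[0,0,0],[0,0,0],[0,0,0],[0,0,0],[0,0,0],[0,0,0],[0,0,0]], turn=[[0,0,0],[0,0,0],[0,0,0],[0,0,0],[0,0,0],[0,0,0],[0,0,0],[0,0,0],[0,0,0],[0,0,0],[0,0,-0.14],[0,0,-0.14],[0,0,-0.14],[0,0,-0.14],[0,0,-0.14],[0,0,-0.14],[0,0,-0.14],[0,0,0],[0,0,0]], claw=[50,50,50,50,50,50,50,50,50,50,50,50,50,50,50,50,50,50,50])

```text
time: 55.8
ee_pos: [0.5189, 0.0324, 0.1499]
tcp_rot: [-0.433, 0.902, 0.001, -0.0]
contact_force: [-0.0, -0.3, 0.1]
gripper_width: 0.0502
grip_force: 0.0
```

```bash
python3 fb.py .068 q 40; python3 -c "
from h import *
go(.523,.0345,.05,231.4)"
```

```text
BLOCK [252. 189.] x 0.5205 y 0.0300 size 32 59 short -38.1 
BLOCK [184. 229.] x 0.5797 y 0.0152 size 17 54 short 17.1 
BLOCK [157. 249.] x 0.6062 y 0.0143 size 27 35 short 18.7 
t 55.9 at [0.5191 0.0324 0.1502] yaw -128.7 tilt [-0.001  0.   ] F [ 0.  -0.4 -0.1] w 0.0499 gf 0.0 q7 2.01
  turn z -0.002  shift now-frame [ -4.1  -1.8 100.2] world [   3.9    2.1 -100.2]
```

Call:
arm_command(delta_pos=[[-1.5,-2,30],[0,0,30],[0,0,20],[0,0,12],[0,0,6],[0,0,2],[0,0,0],[0,0,0],[0,0,0],[0,0,0],[0,0,0]], turn=[[0,0,0],[0,0,0],[0,0,0],[0,0,0],[0,0,0],[0,0,0],[0,0,0],[0,0,0],[0,0,0],[0,0,0],[0,0,0]], claw=[50,50,50,50,50,50,50,20,20,20,20])

```text
time: 56.95
ee_pos: [0.5227, 0.0325, 0.0518]
tcp_rot: [-0.435, 0.901, -0.0, 0.001]
contact_force: [-1.0, -1.0, 7.1]
gripper_width: 0.033
grip_force: 40.6
```

Call:
arm_command(delta_pos=[[0,0,-20],[0,0,-35],[0,0,-35],[0,0,0],[0,0,0],[0,0,0],[0,0,0],[0,0,0],[0,0,0],[0,0,0],[0,0,0],[0,0,0]], turn=[[0,0,0],[0,0,0],[0,0,0],[0,0,0.14],[0,0,0.14],[0,0,0.14],[0,0,0.14],[0,0,0.14],[0,0,0.14],[0,0,0.14],[0,0,0],[0,0,0]], claw=[20,20,20,20,20,20,20,20,20,20,20,20])

```text
time: 58.15
ee_pos: [0.5218, 0.0324, 0.1408]
tcp_rot: [0.038, 0.999, -0.0, 0.0]
contact_force: [0.7, 0.4, -1.2]
gripper_width: 0.033
grip_force: 40.0
```

```bash
python3 -c "
from h import *
go(.4705,-.2595,.13,175.4)"; python3 fb.py .156 q 40
```

```text
t 58.1 at [0.5218 0.0324 0.1408] yaw 175.6 tilt [ 0. -0.] F [ 0.7  0.4 -1.2] w 0.0330 gf 40.0 q7 1.12
  turn z 0.004  shift now-frame [  28.9 -295.    10.9] world [ -51.3 -291.9  -10.8]
BLOCK [255. 265.] x 0.5194 y 0.0310 size 35 65 short 85.1
```

Call:
arm_command(delta_pos=[[3,-32,0],[3,-33,0],[3,-33,0],[3,-33,0],[3,-33,0],[3,-33,0],[3,-33,0],[4,-33,0],[4,-32,0],[0,0,0],[0,0,0],[0,0,0]], turn=[[0,0,0],[0,0,0],[0,0,0],[0,0,0],[0,0,0],[0,0,0],[0,0,0],[0,0,0],[0,0,0],[0,0,0],[0,0,0],[0,0,0]], claw=[20,20,20,20,20,20,20,20,20,20,20,20])

```text
time: 59.4
ee_pos: [0.4695, -0.258, 0.1407]
tcp_rot: [0.039, 0.999, 0.0, 0.0]
contact_force: [-0.1, 1.2, -0.4]
gripper_width: 0.0329
grip_force: 40.1
```

```bash
python3 -c "
from h import *
go(.4705,-.2595,.0428,175.4)"; python3 fb.py .059 q 40
```

```text
t 59.4 at [ 0.4695 -0.258   0.1407] yaw 175.5 tilt [0.    0.001] F [-0.1  1.2 -0.4] w 0.0329 gf 40.1 q7 1.72
  turn z 0.002  shift now-frame [-1.1 -1.5 97.9] world [  1.   -1.5 -97.9]
BLOCK [207.  71.] x 0.3719 y -0.2878 size 16 71 short -79.3 
BLOCK [176. 199.] x 0.4628 y -0.3225 size 37 59 short 85.1 
BLOCK [257. 256.] x 0.5201 y -0.2625 size 61 111 short 85.4
```

Call:
arm_command(delta_pos=[[0,0,30],[0,0,30],[0,0,20],[0,0,10],[0,0,4],[0,0,2],[0,0,1],[0,0,0.7],[0,0,0.5],[0,0,0]], turn=[[0,0,0],[0,0,0],[0,0,0],[0,0,0],[0,0,0],[0,0,0],[0,0,0],[0,0,0],[0,0,0],[0,0,0]], claw=[20,20,20,20,20,20,20,20,20,20])

```text
time: 60.45
ee_pos: [0.4693, -0.2595, 0.0428]
tcp_rot: [0.04, 0.999, -0.0, 0.0]
contact_force: [1.2, -0.4, -0.5]
gripper_width: 0.033
grip_force: 40.1
```

Call:
arm_command(delta_pos=[[0,0,0.6],[0,0,0.4],[0,0,0],[0,0,0]], turn=[[0,0,0],[0,0,0],[0,0,0],[0,0,0]], claw=[20,20,20,20])

```text
time: 60.85
ee_pos: [0.4693, -0.2595, 0.0428]
tcp_rot: [0.04, 0.999, -0.0, 0.0]
contact_force: [-4.6, 1.9, 12.2]
gripper_width: 0.0333
grip_force: 41.6
```

Call:
arm_command(delta_pos=[[0,0,0],[0,0,0],[0,0,0],[0,0,-20],[0,0,-40],[0,0,-50],[0,0,0]], turn=[[0,0,0],[0,0,0],[0,0,0],[0,0,0],[0,0,0],[0,0,0],[0,0,0]], claw=[50,50,50,50,50,50,50])

```text
time: 61.55
ee_pos: [0.4729, -0.2603, 0.1579]
tcp_rot: [0.04, 0.999, -0.002, 0.005]
contact_force: [0.9, 0.7, -0.5]
gripper_width: 0.0503
grip_force: 0.0
```

```bash
python3 fb.py .059 q 40; python3 -c "
from h import *
go(.5985,.0225,.16,111.5)"
```

```text
BLOCK [206.  50.] x 0.3640 y -0.2885 size 13 80 short -83.3 edge
BLOCK [258. 188.] x 0.4674 y -0.2602 size 33 58 short 85.2 
BLOCK [184. 189.] x 0.4632 y -0.3228 size 37 58 short 85.2 
t 61.6 at [ 0.4713 -0.2601  0.1549] yaw 175.4 tilt [ 0.006 -0.004] F [ 0.5  0.3 -0.5] w 0.0500 gf 0.0 q7 1.72
  turn z 1.115  shift now-frame [-104.   291.9   -5.4] world [127.2 282.6   5.1]
```

Both blocks lie flat in the tray. Now the last one.

Call:
arm_command(delta_pos=[[-12,32,0],[-12,32,0],[-12,32,0],[-11,33,0],[-11,33,0],[-11,33,0],[-11,33,0],[-12,32,0],[-12,32,0],[0,0,0],[0,0,0],[0,0,0],[0,0,0],[0,0,0],[0,0,0],[0,0,0],[0,0,0],[0,0,0],[0,0,0]], turn=[[0,0,0],[0,0,0],[0,0,0],[0,0,0],[0,0,0],[0,0,0],[0,0,0],[0,0,0],[0,0,0],[0,0,0.14],[0,0,0.14],[0,0,0.14],[0,0,0.14],[0,0,0.14],[0,0,0.14],[0,0,0.14],[0,0,0.135],[0,0,0],[0,0,0]], claw=[50,50,50,50,50,50,50,50,50,50,50,50,50,50,50,50,50,50,50])

```text
time: 63.5
ee_pos: [0.5959, 0.0233, 0.1506]
tcp_rot: [0.561, 0.828, -0.0, -0.0]
contact_force: [-0.4, -0.1, 0.3]
gripper_width: 0.0501
grip_force: 0.0
```

```bash
python3 fb.py .068 q 40; python3 -c "
from h import *
go(.5985,.0225,.05,111.5)"
```

```text
BLOCK [262. 199.] x 0.5987 y 0.0251 size 33 59 short 21.7 
t 63.5 at [0.5961 0.0233 0.1508] yaw 111.7 tilt [-0.001 -0.   ] F [ 0.3 -0.  -0.5] w 0.0502 gf 0.0 q7 0.09
  turn z 0.004  shift now-frame [ -1.7   2.  100.8] world [   2.4   -0.8 -100.8]
```

Call:
arm_command(delta_pos=[[0,2.5,30],[0,0,30],[0,0,20],[0,0,12],[0,0,6],[0,0,2],[0,0,0],[0,0,0],[0,0,0],[0,0,0],[0,0,0]], turn=[[0,0,0],[0,0,0],[0,0,0],[0,0,0],[0,0,0],[0,0,0],[0,0,0],[0,0,0],[0,0,0],[0,0,0],[0,0,0]], claw=[50,50,50,50,50,50,50,20,20,20,20])

```text
time: 64.65
ee_pos: [0.5996, 0.0244, 0.0528]
tcp_rot: [0.563, 0.827, 0.001, 0.001]
contact_force: [-0.4, -0.1, 6.0]
gripper_width: 0.0331
grip_force: 40.8
```

Call:
arm_command(delta_pos=[[0,0,-20],[0,0,-35],[0,0,-35],[0,0,0],[0,0,0],[0,0,0],[0,0,0],[0,0,0],[0,0,0],[0,0,0],[0,0,0],[0,0,0],[0,0,0]], turn=[[0,0,0],[0,0,0],[0,0,0],[0,0,-0.14],[0,0,-0.14],[0,0,-0.14],[0,0,-0.14],[0,0,-0.14],[0,0,-0.14],[0,0,-0.14],[0,0,-0.135],[0,0,0],[0,0,0]], claw=[20,20,20,20,20,20,20,20,20,20,20,20,20])

```text
time: 65.95
ee_pos: [0.5986, 0.0241, 0.1414]
tcp_rot: [0.042, 0.999, 0.0, -0.0]
contact_force: [0.3, -0.2, -1.1]
gripper_width: 0.0333
grip_force: 40.1
```

```bash
python3 -c "
from h import *
go(.475,-.1965,.13,175.4)"; python3 fb.py .156 q 40
```

```text
t 66.0 at [0.5986 0.0241 0.1414] yaw 175.1 tilt [-0.  0.] F [ 0.3 -0.2 -1.1] w 0.0333 gf 40.1 q7 1.10
  turn z -0.005  shift now-frame [ 104.4 -230.3   11.4] world [-123.6 -220.6  -11.4]
BLOCK [257. 255.] x 0.5956 y 0.0235 size 34 63 short 85.1
```

Call:
arm_command(delta_pos=[[15,-33,0],[15,-33,0],[15,-33,0],[15,-33,0],[15,-33,0],[15,-33,0],[14,-32,0],[0,0,0],[0,0,0],[0,0,0]], turn=[[0,0,0],[0,0,0],[0,0,0],[0,0,0],[0,0,0],[0,0,0],[0,0,0],[0,0,0],[0,0,0],[0,0,0]], claw=[20,20,20,20,20,20,20,20,20,20])

```text
time: 67.0
ee_pos: [0.4771, -0.1954, 0.1417]
tcp_rot: [0.04, 0.999, 0.0, 0.0]
contact_force: [0.1, 0.2, -0.6]
gripper_width: 0.0331
grip_force: 40.1
```

```bash
python3 -c "
from h import *
go(.474,-.1965,.0438,175.4)"; python3 fb.py .059 q 40
```

```text
t 67.0 at [ 0.4771 -0.1954  0.1417] yaw 175.4 tilt [0.001 0.   ] F [ 0.1  0.2 -0.6] w 0.0331 gf 40.1 q7 1.60
  turn z -0.0  shift now-frame [ 3.1 -1.4 97.9] world [ -3.1  -1.1 -97.9]
BLOCK [120.  59.] x 0.3668 y -0.2832 size 21 78 short -86.9 edge
BLOCK [101. 196.] x 0.4632 y -0.3190 size 44 59 short 85.0 
BLOCK [179. 195.] x 0.4673 y -0.2575 size 37 57 short 85.3 
BLOCK [257. 255.] x 0.5277 y -0.2003 size 60 111 short 85.3
```

Call:
arm_command(delta_pos=[[3,-1,30],[0,0,30],[0,0,20],[0,0,10],[0,0,4],[0,0,2],[0,0,1],[0,0,0.7],[0,0,0.6],[0,0,0.4],[0,0,0]], turn=[[0,0,0],[0,0,0],[0,0,0],[0,0,0],[0,0,0],[0,0,0],[0,0,0],[0,0,0],[0,0,0],[0,0,0],[0,0,0]], claw=[20,20,20,20,20,20,20,20,20,20,20])

```text
time: 68.15
ee_pos: [0.4739, -0.1976, 0.0438]
tcp_rot: [0.04, 0.999, -0.0, 0.0]
contact_force: [-2.1, 0.1, 7.0]
gripper_width: 0.033
grip_force: 41.0
```

Call:
arm_command(delta_pos=[[0,0,0],[0,0,0],[0,0,0],[0,0,-20],[0,0,-40],[0,0,-50],[0,0,-50],[0,0,-50],[-30,20,0],[-30,20,0],[0,0,0],[0,0,0]], turn=[[0,0,0],[0,0,0],[0,0,0],[0,0,0],[0,0,0],[0,0,0],[0,0,0],[0,0,0],[0,0,0],[0,0,0],[0,0,0],[0,0,0]], claw=[46,46,46,46,46,46,46,46,46,46,46,46])

```text
time: 69.35
ee_pos: [0.5367, -0.1614, 0.2523]
tcp_rot: [0.039, 0.999, 0.001, -0.0]
contact_force: [0.5, -0.2, 0.0]
gripper_width: 0.0463
grip_force: 0.0
```

```bash
python3 fb.py .059 q 140; python3 -c "
from h import *
im,c=snap('wrist','w9'); go(.5,.0,.3)
for ce,st,mm in comps(rmask(im),30): print('red',ce,ray(c,*ce,.095))
s,_=snap('side'); t,_=snap('top')
a=cv2.resize(np.hstack([im,s]),None,fx=.78,fy=.78); cv2.imwrite('pics/fin.png',a[:,:,::-1])
"
```

```text
BLOCK [169. 118.] x 0.4699 y -0.2545 size 24 53 short 86.0 
BLOCK [220. 119.] x 0.4744 y -0.1978 size 33 53 short 85.5 
t 69.5 at [ 0.5358 -0.163   0.2524] yaw 175.3 tilt [-0.001 -0.   ] F [-0.1 -0.6 -1.4] w 0.0458 gf 0.0 q7 1.52
  shift now-frame [ 49.  159.6 -47.5] world [-35.8 163.   47.6]
red [108.56338028 248.73239437] [ 0.60119448 -0.33453758  0.095     ]
red [ 79.7 255.3] [ 0.60658469 -0.36864384  0.095     ]
red [354.4974359  267.61282051] [ 0.64738404 -0.06078584  0.095     ]
red [ 88.7195122  261.93902439] [ 0.61562356 -0.36059954  0.095     ]
red [ 37.10810811 275.35135135] [ 0.62776769 -0.42378213  0.095     ]
red [ 54.52768166 284.83910035] [ 0.64166756 -0.40735276  0.095     ]
```

View pics/fin.png

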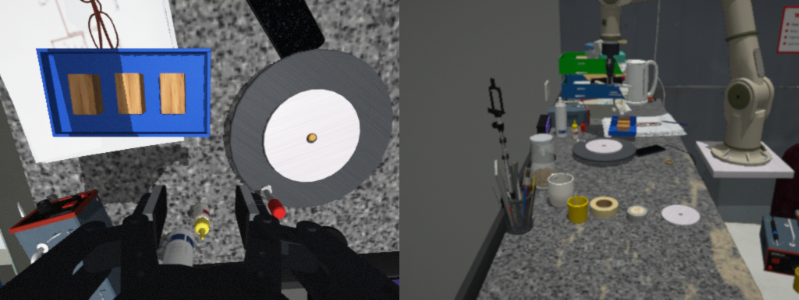

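The wrist half shows all three blocks flat in the tray at (85,94), (130,93) and (172,93), and the carrier seated on its pin at (311,138). The knob is at the pointer, at (0.647,−0.061). The robot is clear of everything, so I'm handing in.

```bash
python3 -c "
from plant import arm
print(arm.finish_job())"
```

```text
the job is handed in; nothing more can be done
None
```

The job is handed in, with no verdict returned: the carrier is seated on its pin, the wheel made one full anticlockwise turn and is back at the pointer, and all three blocks lie flat in the blue tray.

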